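Index the jar stage to the side lamp and lock it

ROBOT

A 7-joint arm with a two-finger parallel gripper is mounted at the origin on a cart in front of the work surface, level with it; the furniture and walls round the work are solid. World frame = base frame: x ahead of the robot, y to its left, z up, the work surface at z = 0. Lengths are in m, angles in rad, forces in N, time in s.
With the tool pointing down it reaches from about 0.35 to 0.9 m from the base axis. Payload 8.1 kg.
Tool frame: the origin (TCP) lies midway between the tips of the shut fingers; the grasp point (between the pads) lies 19 mm behind it; z points along the fingers, y is the direction in which the jaws open and shut (so a half turn about z gives the same grasp; the last joint's range is limited). The gripper opens to 92 mm and grips with 3 to 60 N. Pads are 19 mm wide; open, the fingers measure 130 mm over their backs; the gripper's body (75 mm by 190 mm) begins 47 mm behind the grasp point.
Start: joints at [1.065, 0.434, 0.025, 1.573, -0.012, 1.134, -0.075], TCP at [0.245, -0.575, 0.227] pointing down, gripper open.
Joint ranges: [-2.62, 2.62], [-0.44, 2.09], [-1.27, 1.32], [0.08, 2.57], [-1.32, 4.46], [0.12, 2], [-2.74, 2.74]. Speed limits (rad/s): [2.22, 2.22, 3.01, 3.01, 3.14, 3.14, 3.14].

INTERFACE

Orientations are given as a rotation vector (axis times angle).
In Python, from cell import monitor, get_image, get_calibration, workorder, look_for, masks_of gives the robot as it stands.
- The arm moves only by the shell command python3 -m crank 'ROWS' [FORCE]. ROWS is JSON, a list of rows, each a list of 3 entries, a list of its own where there are three numbers: the shift along the tool's x, y, z in cm, then the turn about the tool's z in degrees, then the closure in counts, from 0 (fully open) to 255 (shut). A call has 1 to 5 rows; each row shifts and turns the commanded pose from where the row before left it, along the tool's axes as they then stand; what a row does not reach is not made up. A row lasts 1/10 s, in which the tool goes at most 50 mm and 8.59 degrees, less where a joint would pass 70% of its speed; a pose out of reach is approached as far as the arm can. A call with a gripper value outside its range is refused whole. The fingers move at their own pace and stop on an object; FORCE is the grip in N (left out, the last holds). Time passes only in rows, so rows that do not move let the fingers close. It gives the time, the measured TCP pose, the force and the opening at its end, in the units of the state.
- monitor.observe(): the state, without advancing time (a new reading comes with each control period).
- get_image(name): name is "scene" or "top" or "wrist"; returns (picture, depth): 400x640x3 uint8, red, green, blue; 400x640 float32, m along the optical axis (not along the pixel's ray), 0 where there is no reading.
- get_calibration(name): a dict with "fx", "fy", "cx", "cy" (pixels), "R" (3x3) and "t" (3): a world point X has camera coordinates R X + t. Camera axes: x right, y down, z forward; pixel columns grow to the right and rows downward; lengths in m; the calibration is good to about 2 mm. A picture is of the moment at which its call begins: read the wrist's pose just before it. get_calibration takes no time and is no camera call; for the wrist camera it gives the pose at the moment of the call.
- workorder.sign_off(): hands the job in, once; it reports no verdict.
Trained networks look in the newest picture that a camera, given by its name, has taken for a name from the list of things; names that differ only in an ending like _2 or _b are one class to them, and where a whole thing is asked for, a point or a joint stands for the part that bears it (a point fixed in the world has none). Each returns a list of dicts, best first, with "score" (0 to 1); they miss things now and then, are a little off and sometimes report something else, mostly with a low value. They report only what shows in the picture. A call takes as long as a camera call. They do not tell look-alikes from the thing itself.
- look_for(label, camera): "location" ([x, y, z] in m, in world coordinates, good to about 4 mm: the middle of the surface that is visible of it).
- masks_of(label, camera): "region" (400x640 bool, what is visible of it).
The state is a dict: "clock": time; "joints": joint angles; "dq": joint speeds; "joint_efforts": joint torques, N m; "position": TCP position; "ee_rot": TCP orientation; "force": force on the tool from outside, world axes, zero at the start; "ft_torque": the same for the moment, N m; "width": opening from 0.0 (shut) to 1.0 (fully open).
Only numpy, scipy, OpenCV 4.12 (cv2) and the standard library are available. Lean on these libraries where they do the work, as an engineer would, in place of code of your own. Each camera call takes 0.05 s, during which the arm holds its last target.

TASK

The plantlets in the culture jar on the swivel stage are to be lit from the side its pointer marks. Release the stage with the lock handle on its sloping front, turn the table clockwise by its upright black grip, counting the clicks, until the pointer faces the white column lamp, and lock it again in that click. Keep the jar standing in its nest, and leave the lamp, the flask and the vial where they are.

Things in the scene. Friction and masses are not known exactly. Their poses are not given: they have to be found in the camera images.
- stage_axis (a point): Swivel stage for one culture jar: a grey round base 180 mm across, fixed, with a wedge-shaped console on one side, a scalloped steel plate and an aluminium table on top. This point is on the table's upright turning axis, on the face the jar stands on, 74 mm above the bench. Its x axis points from the console across the stage (the lock handle lies along -x, 126 mm away), z is up.
- pointer (a point): Tip of the dark, flat, arrow-shaped pointer of the turning table, 105 mm from the axis and 72 mm above the bench. Its x axis points outward from the turning axis through the tip, z is up. It turns with the table.
- post_grip (a point): Middle of the upright black grip that turns the table: a post 24 mm in diameter and 55 mm tall (78 to 133 mm above the bench) at the end of a flat arm, 105 mm from the turning axis, 162 degrees counter-clockwise of the pointer; this point is 110 mm above the bench. The post spins freely about its own upright axis, so the fingers need not turn with the table.
- swivel (a joint): Angle of the turning table in rad, growing clockwise seen from above; 0 at the start, stops at -0.3 and 1.65. A sprung ball clicks into notches 0.3927 rad (22.5 degrees) apart: 0, 0.393, 0.785, 1.178, 1.571; released within 0.1 rad of one the table draws itself in. A click takes about 3 to 6 N at the grip. It cannot turn while locked.
- lock_bar (a point): Middle of the black bar of the lock handle, on its turning axis, 27 mm out from the console's sloping face, 51 mm above the bench. The bar is 66 mm long, 14 wide, 26 deep (12 to 38 mm out from the face). Axes turn with it: y along the bar, x across it, z the turning axis, pointing out of the face and leaning 35 degrees from vertical, away from the stage and roughly to the robot.
- lock (a joint): Angle of the lock handle in rad: 0 locked (bar level, across the console), 1.40 free (bar up and down the slope); counter-clockwise, looking at the face, frees it, clockwise locks it. It springs over centre to either end and takes about 0.1 Nm. It drives a pin into the scalloped plate, so it goes home to 0 only with the table in a click.
- lamp_center (a point): Middle of a white column lamp with aluminium foot and cap, 50 mm across the foot and 157 mm tall, this point 78 mm above the bench. It stands 165 mm from the stage's turning axis, where the pointer looks at its first, second or third click clockwise from the start; a flask and a vial stand in the other two places.
- jar_center (a point): Middle of the clear culture jar with white lid, 82 mm across and 133 mm tall, standing loose on the table's axis between four low fences (12 mm high, 2 mm clearance); this point is half-way up, 140 mm above the bench.
- glass_edge (a point): Front lower corner of the glass side wall at the left end of this bench; the wall runs back (+x) from here, 0.65 m high. The bench to the left has a like wall 0.15 m to the left of this one. The glass front sash hangs over the stage, its lower edge 0.64 m above the bench, 0.10 to 0.18 m farther back than this point. Keep the arm clear of them; leaning the hand back towards the robot helps.
- flask: Round stoppered glass flask, 72 mm across and 110 mm tall, origin under its centre; to be left alone.
- vial: Small clear glass vial with a white cap, 24 mm across and 52 mm tall, origin under its centre; to be left alone.
Mind the look-alikes: they are no part of the job. Leave any purple look-alike of the part that bears lamp_center alone.

How it is judged:
On the way, in this order (a step that is already met when the one before it is completed fails the run):
1. the lock handle is turned to free (value of joint lock above 1.15 rad), for 0.1 s.
2. the table's pointer faces the lamp (lamp's centre within 30 mm of the pointer's line) (y of lamp_center in the frame of pointer between -0.03 and 0.03 m and x of lamp_center in the frame of pointer above 0 m and value of joint lock above 0.9 rad), for 0.2 s.
At the end, for the whole second after the job is handed in: The table rests with its pointer facing the lamp (lamp's centre within 30 mm of the pointer's line, on the pointer's side), the lock handle is back home (under 0.15 rad), and the jar stands upright (within 0.1 rad) in its nest (y of lamp_center in the frame of pointer between -0.03 and 0.03 m and x of lamp_center in the frame of pointer above 0 m and value of joint lock below 0.15 rad and velocity of joint swivel between -0.05 and 0.05 rad/s and angle between jar_center's own z axis and vertical below 0.1 rad and horizontal distance between jar_center and stage_axis below 0.012 m and height (world z) of jar_center below 0.15 m); the robot touches nothing.
It fails at once if the jar is tipped or lifted out of its nest (angle between jar_center's own z axis and vertical above 0.25 rad or horizontal distance between jar_center and stage_axis above 0.02 m).
It fails at once if the lamp, the flask or the vial is pushed away by over 20 mm (distance of any of lamp_center, flask, vial from where it was at the start of the episode above 0.02 m).
It also fails if it takes over 72 s, if anything falls off the work surface, if the arm or the gripper's body presses on something with over 40 N, if the wrist force passes 120 N, or if a joint passes its speed limit or range.

## Working session

There is one attempt and no reset: what is moved stays moved. The work goes in short steps, Python scripts to look and compute and a shell command to move; the robot and the scene stay as the last step left them, time stands still between calls to the robot, and variables do not carry over. Pictures are saved under pics/ and viewed, and the job is handed in when it is done.

```bash
ls; mkdir -p pics
cat > h.py <<'E'
import numpy as np, cv2
from cell import monitor, get_image, get_calibration, workorder, look_for, masks_of
from scipy.spatial.transform import Rotation as Rn
def save(n,img): cv2.imwrite('pics/'+n+'.png',img[:,:,::-1])
def unproj(c,u,v,d):
    p=np.array([(u-c['cx'])/c['fx']*d,(v-c['cy'])/c['fy']*d,d]); R=np.array(c['R']); return R.T@(p-np.array(c['t']))
def proj(c,X):
    p=np.array(c['R'])@np.array(X)+np.array(c['t']); return c['fx']*p[0]/p[2]+c['cx'],c['fy']*p[1]/p[2]+c['cy'],p[2]
E
python3 - <<'E'
from h import *
s=monitor.observe(); print(s)
for n in ['scene','top','wrist']:
    im,d=get_image(n); save(n+'0',im); np.save('pics/'+n+'0.npy',d); c=get_calibration(n); print(n,{k:np.round(v,3).tolist() for k,v in c.items()})
    if n!='wrist':
      for l in ['stage_axis','pointer','post_grip','lock_bar','lamp_center','jar_center','glass_edge','flask','vial']:
        try: print(l,[(round(o['score'],2),np.round(o['location'],3).tolist(),np.round(proj(c,o['location'])[:2]).tolist()) for o in look_for(l,n)])
        except Exception as e: print(l,e)
E
```

```text
pics
{'clock': 0.0, 'joints': array([ 1.06541671,  0.43521579,  0.02496636,  1.574059  , -0.01157794,
        1.13399629, -0.07510412]), 'dq': array([ 5.69802035e-04,  4.85184687e-04, -1.65752363e-03, -4.66015226e-04,
       -1.65181439e-03, -9.25603518e-04,  7.65154542e-05]), 'joint_efforts': array([-1.06151205e-03, -6.67854524e+01,  9.84310247e-01, -3.14449811e+01,
       -6.06885902e-02,  4.30893211e-02,  1.37291195e-04]), 'position': array([ 0.24473894, -0.5745562 ,  0.2259641 ]), 'ee_rot': array([-3.07668364e+00, -6.28034372e-01,  7.20166132e-04]), 'force': array([-0.56698741, -0.40973027, -0.20080499]), 'ft_torque': array([ 0.05523471, -0.01273629,  0.02054149]), 'width': 0.994554116197432}
scene {'fx': 481.804, 'fy': 481.804, 'cx': 323.068, 'cy': 203.415, 'R': [[0.611, -0.791, 0.01], [-0.414, -0.331, -0.848], [0.674, 0.514, -0.53]], 't': [-0.443, 0.316, 0.961]}
stage_axis [(0.59, [0.521, -0.256, 0.056], [356.0, 261.0])]
pointer [(0.94, [0.559, -0.278, 0.075], [373.0, 250.0])]
post_grip [(0.62, [0.574, -0.345, 0.115], [402.0, 245.0])]
lock_bar [(0.78, [0.452, -0.191, 0.049], [3
[... 1010 characters left out ...]
0.462, -0.19, 0.056], [370.0, 277.0])]
lamp_center [(0.89, [0.695, -0.131, 0.151], [346.0, 168.0]), (0.87, [0.517, 0.192, 0.148], [197.0, 247.0]), (0.8, [0.756, -0.23, 0.123], [388.0, 148.0]), (0.52, [0.461, -0.189, 0.056], [369.0, 277.0])]
jar_center [(0.61, [0.577, -0.229, 0.204], [395.0, 216.0])]
glass_edge it knows: flask, jar_center, lamp_center, lock, lock_bar, pointer, post_grip, stage_axis, swivel, vial
flask [(0.73, [0.588, -0.079, 0.054], [323.0, 223.0])]
vial [(0.65, [0.653, -0.084, 0.051], [325.0, 197.0])]
wrist {'fx': 337.432, 'fy': 337.432, 'cx': 320.97, 'cy': 193.459, 'R': [[0.392, -0.92, 0.001], [-0.883, -0.376, 0.282], [-0.259, -0.112, -0.959]], 't': [-0.624, -0.036, 0.389]}
```

View pics/scene0.png

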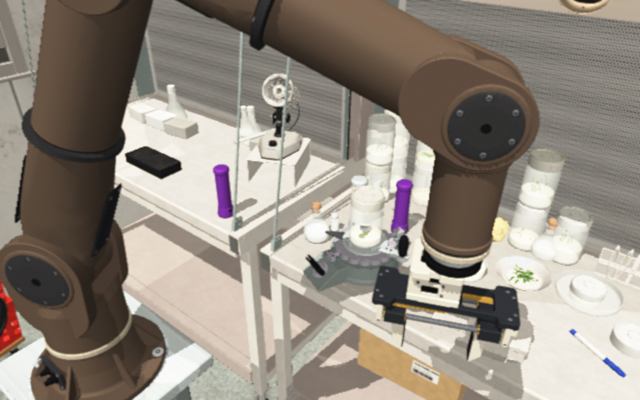

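View pics/top0.png

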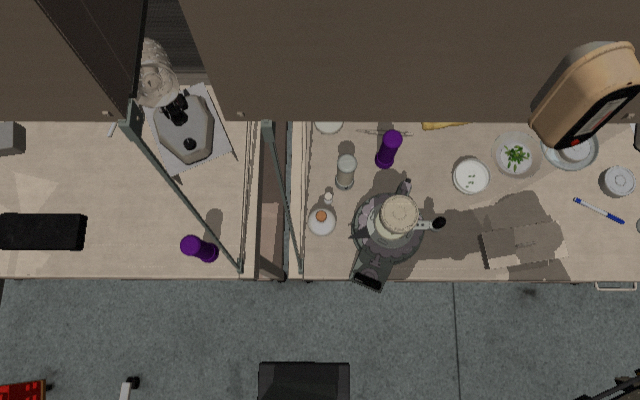

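View pics/wrist0.png

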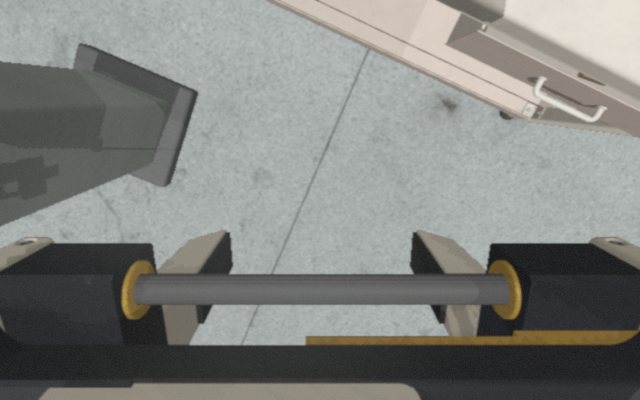

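Run:
```python
import cv2
im=cv2.imread('pics/top0.png'); cv2.imwrite('pics/top0c.png',cv2.resize(im[110:300,260:480],None,fx=3.6,fy=3.15*1.14,interpolation=cv2.INTER_CUBIC)[:600,:800])
im=cv2.imread('pics/scene0.png'); cv2.imwrite('pics/scene0c.png',cv2.resize(im[160:310,280:480],None,fx=4,fy=4,interpolation=cv2.INTER_CUBIC))
```

```text
(no output)
```

View pics/top0c.png

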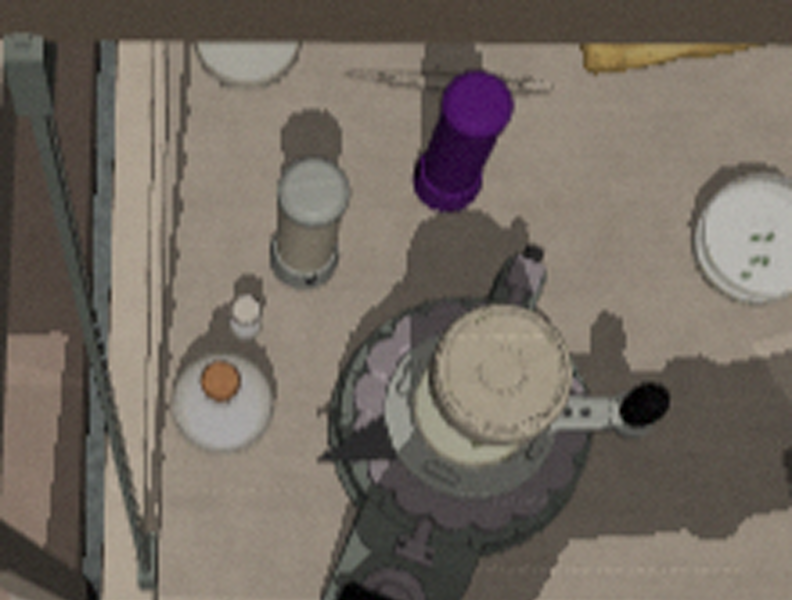

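View pics/scene0c.png

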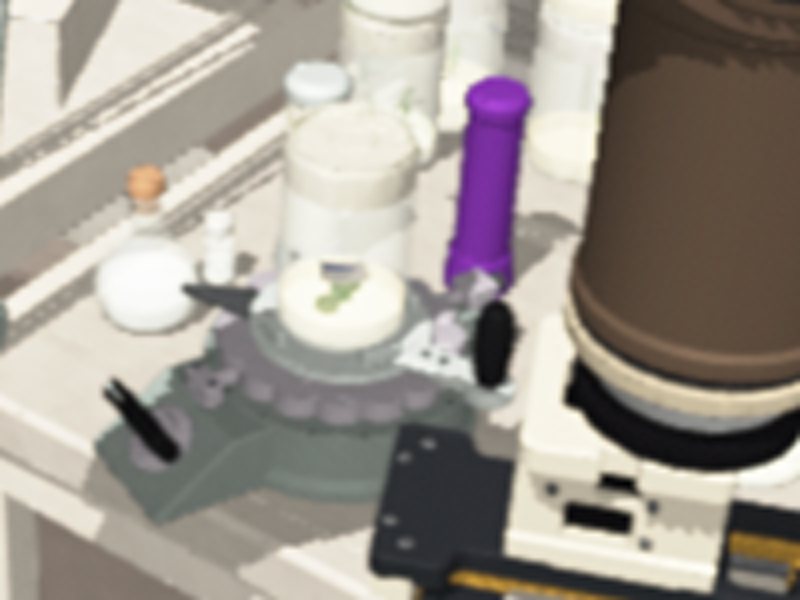

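```bash
cat >> h.py <<'E'
def rayz(c,u,v,z):
    R=np.array(c['R']);o=-R.T@np.array(c['t']); d=R.T@np.array([(u-c['cx'])/c['fx'],(v-c['cy'])/c['fy'],1.]); return o+d*(z-o[2])/d[2]
E
python3 - <<'E'
from h import *
c=get_calibration('top'); d=np.load('pics/top0.npy')
for n,u,v,z in [('tip',348.9,238.1,.072),('post',439.2,222.8,.125),('jarlid',399.4,213,.206),('lampcap',346.9,162.9,.157),('flaskstop',321.2,216,.11),('flaskbody',321.5,222.,.036),('vialcap',328.2,197,.052),('bar',366,281,.055)]:
    print(n,rayz(c,u,v,z).round(4), unproj(c,u,v,d[int(round(v)),int(round(u))]).round(4))
im=cv2.imread('pics/top0.png'); cv2.imwrite('pics/bar0.png',cv2.resize(im[250:305,330:410],None,fx=10,fy=10,interpolation=cv2.INTER_CUBIC))
im=cv2.imread('pics/scene0.png'); cv2.imwrite('pics/bar1.png',cv2.resize(im[240:300,295:375],None,fx=10,fy=10,interpolation=cv2.INTER_CUBIC))
E
```

```text
tip [ 0.55   -0.1407  0.072 ] [ 0.5607 -0.1444 -0.    ]
post [ 0.578  -0.3396  0.125 ] [ 0.5771 -0.3384  0.1295]
jarlid [ 0.5827 -0.2374  0.206 ] [ 0.5825 -0.2372  0.2069]
lampcap [ 0.7064 -0.1326  0.157 ] [ 0.7067 -0.1327  0.1561]
flaskstop [ 0.5947 -0.0758  0.11  ] [ 0.5944 -0.0758  0.1111]
flaskbody [ 0.5946 -0.0756  0.036 ] [ 0.5868 -0.0762  0.0775]
vialcap [ 0.6539 -0.0916  0.052 ] [ 0.6547 -0.0916  0.0489]
bar [ 0.4521 -0.1808  0.055 ] [ 0.4517 -0.18    0.0643]
```

View pics/bar0.png

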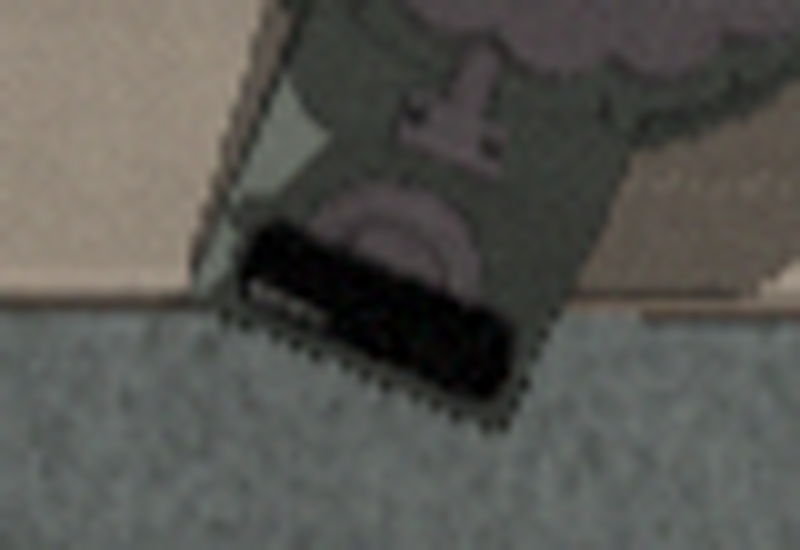

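View pics/bar1.png

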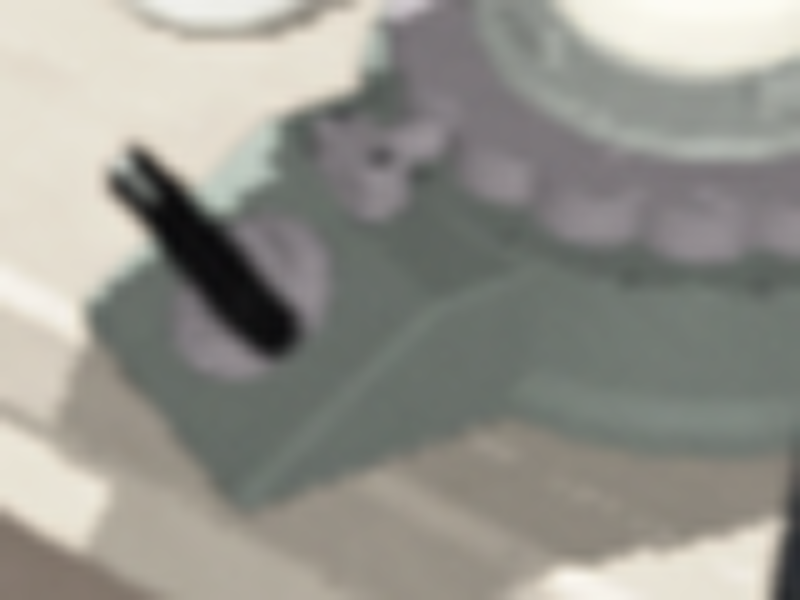

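Run:
```python
from h import *
c=get_calibration('scene'); d=np.load('pics/scene0.npy')
for n,u,v in [('shoulder',37,277),('base',105,330),('upperarm',65,150),('upperarm top',90,20),('elbowside',200,10),('forearm',300,30),('forearm',380,55),('fa bottom',395,85),('fa bottom2',330,55),('fa top',440,35),('j6',487,125),('w',465,210),('collar',455,265),('gripbody',440,310),('sash?',275,200),('glass corner',275,245),('glass corner2',237,240),('post',287,80),('foot',236,150),('wallbase',277,270)]:
    print(n,u,v,unproj(c,u,v,d[v,u]).round(3))
c=get_calibration('top'); d=np.load('pics/top0.npy')
for n,u,v in [('corner',300,272),('wallback',267,125),('wall mid',283,200),('corner L',240,268),('L back',130,110),('hood',400,60),('hoodedge',400,112),('hoodL',100,60),('edge',455,276)]:
    print(n,u,v,unproj(c,u,v,d[v,u]).round(3))
```

```text
shoulder 37 277 [-0.061 -0.042  0.284]
base 105 330 [-0.002 -0.073  0.139]
upperarm 65 150 [-0.013 -0.161  0.519]
upperarm top 90 20 [ 0.024 -0.223  0.675]
elbowside 200 10 [ 0.09  -0.323  0.687]
forearm 300 30 [ 0.116 -0.433  0.679]
forearm 380 55 [ 0.156 -0.499  0.658]
fa bottom 395 85 [ 0.161 -0.516  0.631]
fa bottom2 330 55 [ 0.133 -0.457  0.656]
fa top 440 35 [ 0.213 -0.532  0.672]
j6 487 125 [ 0.198 -0.6    0.6  ]
w 465 210 [ 0.208 -0.592  0.493]
collar 455 265 [ 0.217 -0.59   0.408]
gripbody 440 310 [ 0.221 -0.581  0.324]
sash? 275 200 [0.671 0.147 0.   ]
glass corner 275 245 [ 0.48  -0.03   0.022]
glass corner2 237 240 [ 0.457  0.091 -0.004]
post 287 80 [ 0.548 -0.028  0.442]
foot 236 150 [0.836 0.492 0.005]
wallbase 277 270 [ 0.48  -0.032 -0.062]
corner 300 272 [ 0.474 -0.025  0.022]
wallback 267 125 [ 0.582 -0.027  0.647]
wall mid 283 200 [ 0.551 -0.024  0.446]
corner L 240 268 [0.481 0.119 0.035]
L back 130 110 [0.598 0.117 0.647]
hood 400 60 [ 0.604 -0.15   0.733]
hoodedge 400 112 [ 0.591 -0.162  0.66 ]
hoodL 100 60 [0.619 0.12  0.707]
edge 455 276 [ 0.469 -0.405 -0.   ]
```

```bash
cat >> h.py <<'E'
def cloud(n,mask,d,c):
    v,u=np.nonzero(mask&(d>0)); z=d[v,u]
    p=np.stack([(u-c['cx'])/c['fx']*z,(v-c['cy'])/c['fy']*z,z],1); return (p-np.array(c['t']))@np.array(c['R'])
E
python3 - <<'E'
from h import *
np.set_printoptions(suppress=True,precision=4)
for n in ['top','scene']:
    im,d=get_image(n); c=get_calibration(n)
    for l in ['lock_bar','stage_axis','post_grip','pointer','lamp_center','vial','jar_center','flask']:
        for m in masks_of(l,n):
            P=cloud(n,m['region'],d,c); v,u=np.nonzero(m['region'])
            if len(P): print(n,l,round(m['score'],2),len(P),'px',u.min(),u.max(),v.min(),v.max(),'med',np.median(P,0),'lo',np.percentile(P,3,0),'hi',np.percentile(P,97,0))
    # dark bar pixels
    g=im.max(2); M=np.zeros_like(g,bool)
    if n=='top': M[265:295,345:390]=True
    else: M[250:280,300:330]=True
    M&=g<25
    P=cloud(n,M,d,c); print(n,'dark',len(P))
    v,u=np.nonzero(M)
    for i in range(0,len(P),max(1,len(P)//40)): print((u[i],v[i]),P[i])
E
```

```text
top lock_bar 0.65 351 px 355 380 268 289 med [ 0.4601 -0.1893  0.0549] lo [ 0.4384 -0.2101  0.0372] hi [ 0.4807 -0.1577  0.0629]
top stage_axis 0.62 3938 px 350 444 178 292 med [ 0.5393 -0.2083  0.0657] lo [ 0.4467 -0.3353  0.0131] hi [ 0.6727 -0.1556  0.0877]
top post_grip 0.63 122 px 432 444 216 228 med [ 0.5797 -0.3382  0.1245] lo [ 0.5717 -0.3489  0.0823] hi [ 0.5913 -0.3317  0.1347]
top pointer 0.7 2006 px 350 445 194 257 med [ 0.5624 -0.2234  0.0712] lo [ 0.5143 -0.3417  0.0644] hi [ 0.6464 -0.1651  0.1282]
top lamp_center 0.73 2077 px 350 445 194 257 med [ 0.5628 -0.2219  0.071 ] lo [ 0.5142 -0.3424  0.059 ] hi [ 0.6459 -0.1646  0.1285]
top lamp_center 0.65 616 px 335 356 153 189 med [ 0.6974 -0.1312  0.1394] lo [ 0.6879 -0.1524  0.0091] hi [ 0.7249 -0.112   0.1587]
top lamp_center 0.61 692 px 375 402 128 168 med [ 0.7562 -0.2328  0.1242] lo [ 0.7462 -0.258   0.0068] hi [ 0.7867 -0.2156  0.1587]
top vial 0.49 119 px 324 333 192 205 med [ 0.6536 -0.0913  0.0371] lo [ 0.6466 -0.1041 -0.0016] hi [ 0.6712 -0.0812  0.0535]
top vial 0.49 375 px 354 380 268 288 med [ 0.461  -0.1869  
[... 7436 characters left out ...]
-0.2124  0.0576]
(np.int64(321), np.int64(271)) [ 0.4396 -0.213   0.0558]
(np.int64(322), np.int64(271)) [ 0.4431 -0.2133  0.0537]
(np.int64(319), np.int64(272)) [ 0.4349 -0.2108  0.0548]
(np.int64(320), np.int64(272)) [ 0.438  -0.2114  0.0531]
(np.int64(321), np.int64(272)) [ 0.438  -0.2143  0.0546]
(np.int64(322), np.int64(272)) [ 0.4427 -0.2136  0.0511]
(np.int64(323), np.int64(272)) [ 0.4434 -0.216   0.0519]
(np.int64(320), np.int64(273)) [ 0.4392 -0.2104  0.0487]
(np.int64(321), np.int64(273)) [ 0.4376 -0.2146  0.052 ]
(np.int64(322), np.int64(273)) [ 0.4425 -0.2138  0.0483]
(np.int64(323), np.int64(273)) [ 0.4419 -0.2171  0.0505]
(np.int64(322), np.int64(274)) [ 0.4398 -0.2159  0.0482]
```

```bash
cat > ov.py <<'E'
from h import *
import sys
def frame(A,th):
    ex=np.array([np.cos(th),np.sin(th),0]);ey=np.array([-np.sin(th),np.cos(th),0]);return ex,ey
def draw(n,im,c,A,th,box,sc,name,phi=0,bar_off=.126):
    x0,y0,x1,y1=box; I=cv2.resize(np.ascontiguousarray(im[y0:y1,x0:x1,::-1]),None,fx=sc,fy=sc,interpolation=cv2.INTER_CUBIC)
    P=lambda X:tuple(np.round(((np.array(proj(c,X)[:2])+.5)-[x0,y0])*sc).astype(int).tolist())
    ex,ey=frame(A,th); A=np.array([*A,0.])
    for r,z,col in [(.09,.0,(0,255,255)),(.041,.2065,(0,255,0)),(.041,.075,(0,255,0))]:
        pts=np.array([P(A+[r*np.cos(t),r*np.sin(t),z]) for t in np.linspace(0,6.283,60)]); cv2.polylines(I,[pts],True,col,1)
    B=A-bar_off*ex+[0,0,.051]; s=np.sin(.6109);k=np.cos(.6109)
    out=-s*ex+np.array([0,0,k]); up=k*ex+np.array([0,0,s])
    by=np.cos(phi)*ey+np.sin(phi)*(-up) ; bx=np.cross(by,out)
    f=[[P(B+o*out+a*bx*.007+b*by*.033) for a,b in [(1,1),(1,-1),(-1,-1),(-1,1)]] for o in (.011,-.015)]
    for q in f: cv2.polylines(I,[np.array(q)],True,(0,0,255),1)
    for a,b in zip(*f): cv2.line(I,a,b,(0,0,255),1)
    cv2.imwrite('pics/'+name+'.png',I[:600,:800]); return B
if __name__=='__main__':
    from scipy.spatial.transform import Rotation
    for n,box in [('top',(335,190,450,300)),('scene',(295,180,415,300))]:
        im=cv2.imread(f'pics/{n}0.png')[:,:,::-1]
        print(draw(n,im,get_calibration(n),(float(sys.argv[1]),float(sys.argv[2])),np.radians(float(sys.argv[3])),box,5,'ov_'+n+sys.argv[4]))
E
python3 ov.py .580 -.237 -22 a
```

```text
[ 0.46317483 -0.18979957  0.051     ]
[ 0.46317483 -0.18979957  0.051     ]
```

View pics/ov_topa.png

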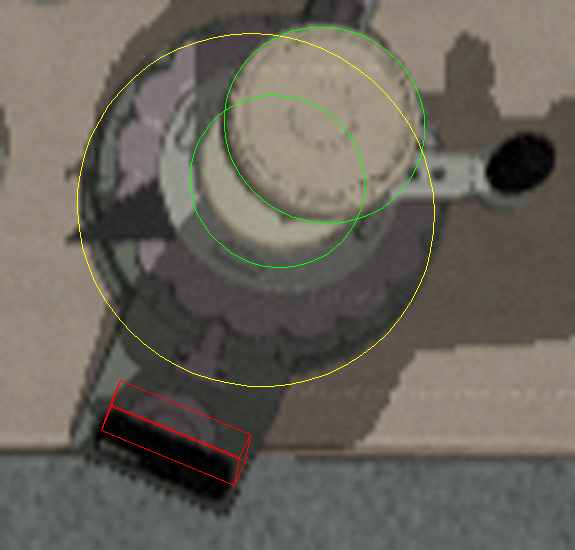

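View pics/ov_scenea.png

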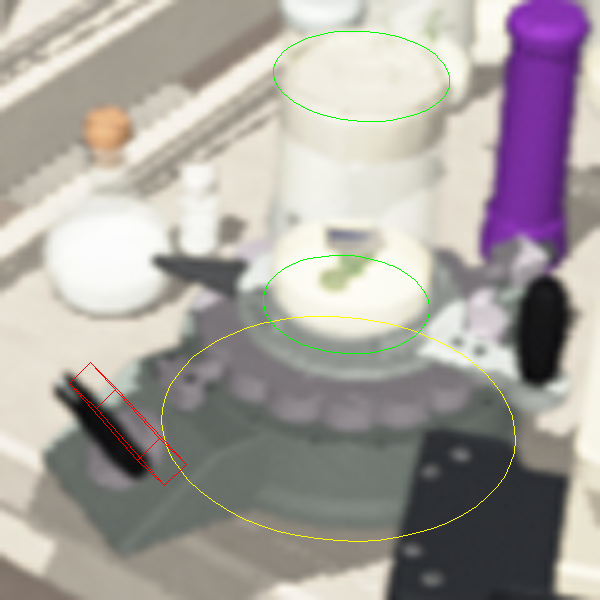

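```bash
python3 ov.py .573 -.234 -22 b
```

```text
[ 0.45617483 -0.18679957  0.051     ]
[ 0.45617483 -0.18679957  0.051     ]
```

View pics/ov_topb.png

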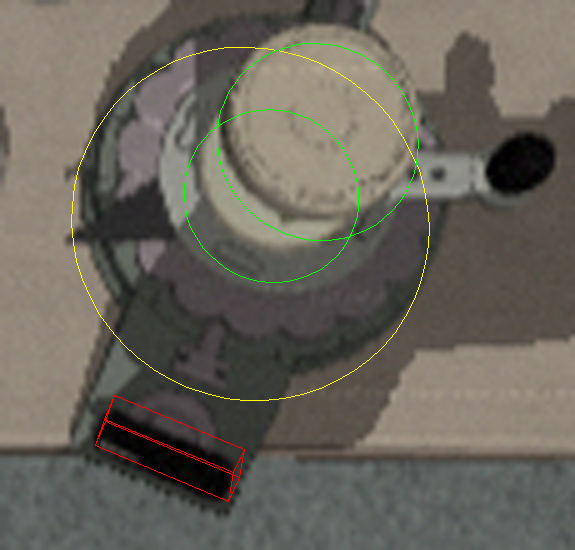

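View pics/ov_sceneb.png

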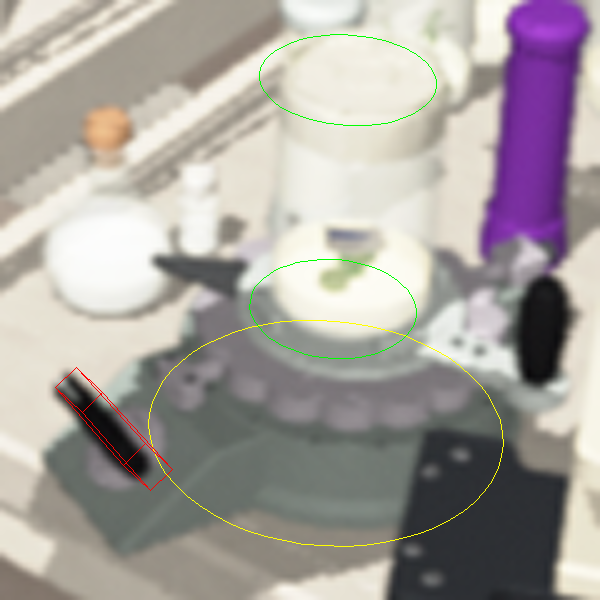

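```bash
cat > rel.py <<'E'
from h import *
import sys
# usage: rel.py x y z [yaw_of_tool_y deg]: total shift in tool axes (cm) from measured pose, and turn
s=monitor.observe(); R=Rn.from_rotvec(s['ee_rot']).as_matrix(); p=np.array(s['position'])
ty=np.degrees(np.arctan2(R[1,1],R[0,1]))
print('t',round(s['clock'],2),'pos',p.round(4),'tooly',round(ty,1),'toolz',R[:,2].round(3),'F',np.round(s['force'],1),'T',np.round(s['ft_torque'],2),'w',round(s['width'],3))
print('q',np.round(s['joints'],3))
if len(sys.argv)>3:
    t=np.array([float(a) for a in sys.argv[1:4]]); print('shift cm',(100*R.T@(t-p)).round(2))
if len(sys.argv)>4:
    a=float(sys.argv[4])-ty; print('turn', -((a+180)%360-180))
E
python3 -m crank '[[[0,0,0],8.5,255],[[0,0,0],8.5,255],[[0,0,0],8.5,255],[[0,0,0],8.5,255],[[0,0,0],8.5,255]]' 20; python3 rel.py .403 -.195 .16 -112
python3 - <<'E'
from h import *
c=get_calibration('top'); d=np.load('pics/top0.npy')
for u,v in [(471,176),(471,160),(455,180),(515,155),(500,130)]: print(u,v,unproj(c,u,v,d[v,u]).round(3))
E
```

```text
clock: 2.35
position: [0.245, -0.575, 0.2268]
ee_rot: [3.095, -0.539, 0.0]
force: [0.1, -0.1, -0.3]
width: 0.614
t 2.35 pos [ 0.245  -0.575   0.2268] tooly -109.8 toolz [ 0. -0. -1.] F [ 0.1 -0.1 -0.3] T [ 0.02  0.04 -0.02] w 0.614
q [ 0.95   0.435  0.193  1.584 -0.09   1.131 -0.752]
shift cm [  2.01 -41.1    6.68]
turn 2.227138279147141
471 176 [ 0.716 -0.452  0.03 ]
471 160 [ 0.758 -0.454  0.032]
455 180 [ 0.708 -0.414  0.021]
515 155 [ 0.779 -0.576  0.014]
500 130 [ 0.855 -0.55  -0.002]
```

```bash
python3 -m crank '[[[0.5,-4,0.5],2,255],[[0.5,-4.5,0.5],0,255],[[0.5,-4.5,0.5],0,255],[[0.5,-4.5,0.5],0,255],[[0,-4.5,1],0,255]]'; python3 rel.py .403 -.195 .12 -112
```

```text
clock: 2.85
position: [0.3442, -0.3756, 0.1972]
ee_rot: [3.086, -0.583, 0.003]
force: [1.2, 0.1, 0.2]
width: 0.179
t 2.85 pos [ 0.3442 -0.3756  0.1972] tooly -111.4 toolz [ 0.002 -0.001 -1.   ] F [1.2 0.1 0.2] T [ 0.07 -0.04 -0.06] w 0.179
q [ 0.625  0.274  0.123  1.9   -0.041  0.968 -1.177]
shift cm [ -1.13 -18.96   7.71]
turn 0.6005987337926229
```

```bash
python3 -m crank '[[[-0.3,-4.2,0],0.6,255],[[-0.3,-4.2,1],0,255],[[-0.2,-4.2,2],0,255],[[-0.2,-4.2,2],0,255],[[0,-2,2.5],0,255]]'; python3 rel.py .403 -.195 .04 -112
```

```text
clock: 3.35
position: [0.4052, -0.1953, 0.1218]
ee_rot: [-3.084, 0.594, -0.004]
force: [0.6, -0.2, -0.1]
width: 0.004
t 3.35 pos [ 0.4052 -0.1953  0.1218] tooly -111.8 toolz [ 0.002  0.    -1.   ] F [ 0.6 -0.2 -0.1] T [0.06 0.05 0.01] w 0.004
q [ 0.322  0.284  0.012  2.115 -0.007  0.74  -1.614]
shift cm [-0.23  0.07  8.18]
turn 0.19051191460843597
```

Run:
```python
from h import *
for n,box in [('scene',(200,60,600,360)),('top',(280,170,480,320))]:
    im,d=get_image(n); x0,y0,x1,y1=box
    f=2 if n=='scene' else 4
    save(n+'1',cv2.resize(im[y0:y1,x0:x1],None,fx=f,fy=f,interpolation=cv2.INTER_CUBIC))
```

```text
(no output)
```

View pics/scene1.png

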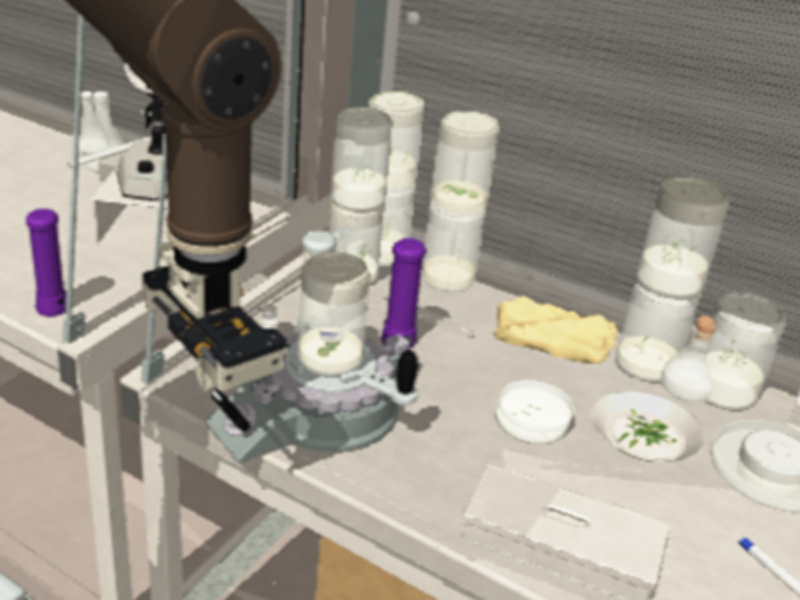

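View pics/top1.png

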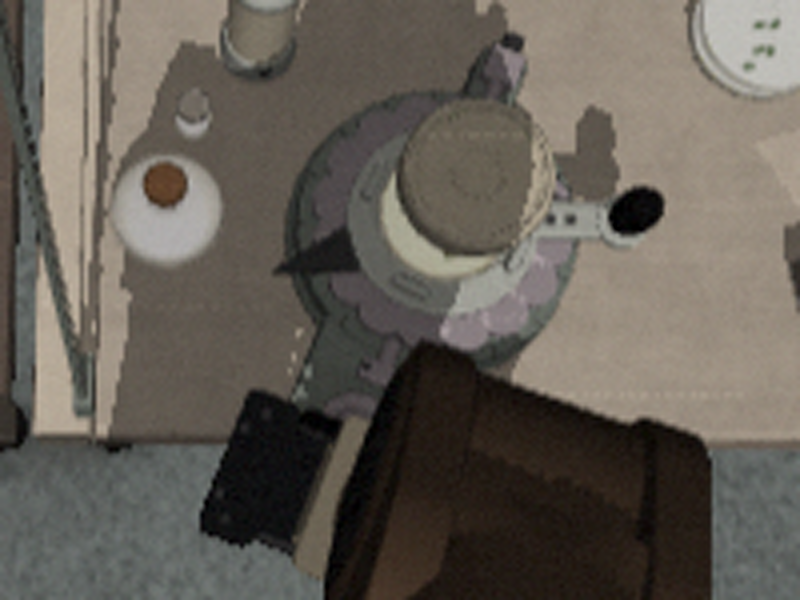

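```bash
python3 -m crank '[[[-0.2,0,3],0,255],[[0,0,3],0,255],[[0,0,2],0,255]]'; python3 rel.py .403 -.195 .04 -112
python3 - <<'E'
from h import *
im,d=get_image('scene'); save('scene2',cv2.resize(im[180:310,240:400],None,fx=5,fy=4.6,interpolation=cv2.INTER_CUBIC))
E
```

```text
clock: 3.75
position: [0.4014, -0.199, 0.041]
ee_rot: [3.083, -0.602, -0.0]
force: [-0.3, 0.1, 0.6]
width: 0.007
t 3.75 pos [ 0.4014 -0.199   0.041 ] tooly -112.1 toolz [-0.    -0.001 -1.   ] F [-0.3  0.1  0.6] T [0.08 0.06 0.02] w 0.007
q [ 0.332  0.423  0.01   2.19  -0.007  0.529 -1.608]
shift cm [ 0.   -0.44  0.1 ]
turn -0.08761213810032586
```

View pics/scene2.png

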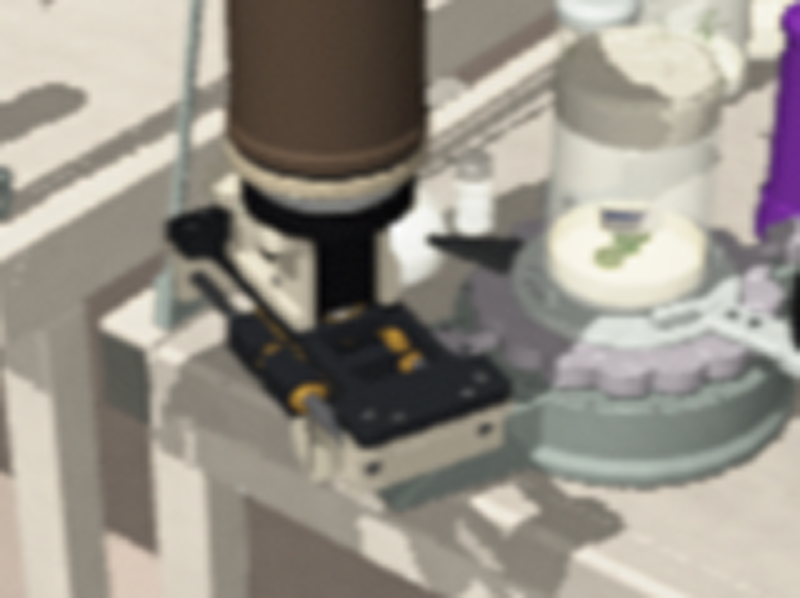

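```bash
python3 -m crank '[[[0.6,0,0],0,255],[[0.6,0,0],0,255],[[0.6,0,0],0,255]]'; python3 -m crank '[[[0.4,0,0],0,255],[[0.3,0,0],0,255]]';python3 -m crank '[[[0.3,0,0],0,255]]';python3 -m crank '[[[0.3,0,0],0,255]]'; python3 rel.py
```

```text
clock: 4.1
position: [0.4198, -0.2057, 0.0431]
ee_rot: [3.083, -0.601, 0.004]
force: [-8.1, 1.9, 5.2]
width: 0.001
clock: 4.3
position: [0.4204, -0.2063, 0.0419]
ee_rot: [-3.083, 0.6, 0.014]
force: [-20.2, 5.3, 17.9]
width: 0.006
clock: 4.4
position: [0.4207, -0.2066, 0.0416]
ee_rot: [-3.082, 0.6, 0.021]
force: [-26.2, 9.5, 25.0]
width: 0.005
clock: 4.5
position: [0.421, -0.2069, 0.0412]
ee_rot: [-3.081, 0.6, 0.028]
force: [-34.3, 10.4, 31.0]
width: 0.003
t 4.5 pos [ 0.421  -0.2069  0.0412] tooly -112.0 toolz [-0.017  0.006 -1.   ] F [-34.3  10.4  31. ] T [2.63 6.95 0.33] w 0.003
q [ 0.333  0.454  0.012  2.126 -0.009  0.58  -1.604]
```

```bash
python3 -m crank '[[[0,0,-0.3],0,255]]';python3 -m crank '[[[0,0,-0.3],0,255]]';python3 -m crank '[[[0,0,-0.3],0,255]]'; python3 rel.py
```

```text
clock: 4.6
position: [0.422, -0.2071, 0.0437]
ee_rot: [-3.082, 0.6, 0.025]
force: [-16.8, 3.3, -2.8]
width: 0.009
clock: 4.7
position: [0.4242, -0.2083, 0.0467]
ee_rot: [-3.083, 0.601, 0.018]
force: [-10.5, 1.3, -8.2]
width: 0.003
clock: 4.8
position: [0.4258, -0.2088, 0.0501]
ee_rot: [-3.083, 0.601, 0.013]
force: [-8.4, 1.5, -4.7]
width: 0.009
t 4.8 pos [ 0.4258 -0.2088  0.0501] tooly -112.1 toolz [-0.008  0.002 -1.   ] F [-8.4  1.5 -4.7] T [0.31 2.03 0.14] w 0.009
q [ 0.333  0.44   0.013  2.116 -0.009  0.595 -1.604]
```

```bash
python3 -m crank '[[[0.3,0,-0.2],0,255]]';python3 -m crank '[[[0.3,0,-0.2],0,255]]';python3 -m crank '[[[0.3,0,-0.2],0,255]]'; python3 rel.py
```

```text
clock: 4.9
position: [0.4284, -0.2096, 0.0522]
ee_rot: [-3.083, 0.6, 0.014]
force: [-11.1, 3.3, -2.9]
width: 0.002
clock: 5.0
position: [0.4314, -0.2104, 0.0541]
ee_rot: [-3.082, 0.6, 0.014]
force: [-11.3, 6.3, -0.6]
width: 0.006
clock: 5.1
position: [0.4344, -0.2113, 0.0562]
ee_rot: [-3.082, 0.599, 0.014]
force: [-11.4, 5.5, 1.6]
width: 0.01
t 5.1 pos [ 0.4344 -0.2113  0.0562] tooly -112.0 toolz [-0.008  0.003 -1.   ] F [-11.4   5.5   1.6] T [1.35 2.46 0.21] w 0.01
q [ 0.332  0.44   0.013  2.09  -0.01   0.621 -1.603]
```

```bash
python3 -m crank '[[[0.3,0,-0.1],0,255]]';python3 -m crank '[[[0.3,0,-0.1],0,255]]';python3 -m crank '[[[0.3,0,-0.1],0,255]]'; python3 rel.py
```

```text
clock: 5.2
position: [0.4372, -0.2121, 0.0574]
ee_rot: [-3.082, 0.599, 0.014]
force: [-13.3, 7.5, 4.6]
width: 0.005
clock: 5.3
position: [0.4398, -0.213, 0.0583]
ee_rot: [-3.082, 0.599, 0.015]
force: [-13.6, 8.0, 6.9]
width: 0.003
clock: 5.4
position: [0.4428, -0.2143, 0.0595]
ee_rot: [-3.082, 0.599, 0.014]
force: [-11.8, 6.4, 5.8]
width: 0.001
t 5.4 pos [ 0.4428 -0.2143  0.0595] tooly -112.0 toolz [-0.008  0.003 -1.   ] F [-11.8   6.4   5.8] T [1.36 2.44 0.24] w 0.001
q [ 0.332  0.445  0.014  2.066 -0.011  0.639 -1.601]
```

```bash
python3 -m crank '[[[0.3,0,-0.2],0,255]]';python3 -m crank '[[[0.3,0,-0.2],0,255]]';python3 -m crank '[[[0.3,0,-0.2],0,255]]'; python3 rel.py;  python3 - <<'E'
from h import *
for n,(x0,y0,x1,y1),f in [('scene',(240,180,400,310),4.5),('top',(300,180,460,300),5)]:
    im,d=get_image(n); save(n+'3',cv2.resize(im[y0:y1,x0:x1],None,fx=f,fy=f,interpolation=cv2.INTER_CUBIC))
im,d=get_image('wrist');save('wrist3',im)
E
```

```text
clock: 5.5
position: [0.4485, -0.2172, 0.062]
ee_rot: [-3.084, 0.6, 0.004]
force: [-0.0, -1.4, -0.6]
width: 0.009
clock: 5.6
position: [0.4537, -0.2191, 0.0647]
ee_rot: [3.083, -0.6, 0.003]
force: [0.3, 0.1, -0.6]
width: 0.008
clock: 5.7
position: [0.4568, -0.2202, 0.0667]
ee_rot: [3.083, -0.6, 0.004]
force: [0.9, 1.1, 0.0]
width: 0.005
t 5.7 pos [ 0.4568 -0.2202  0.0667] tooly -112.0 toolz [ 0.002 -0.001 -1.   ] F [0.9 1.1 0. ] T [0.09 0.02 0.07] w 0.005
q [ 0.332  0.447  0.016  2.035 -0.011  0.657 -1.6  ]
```

View pics/scene3.png

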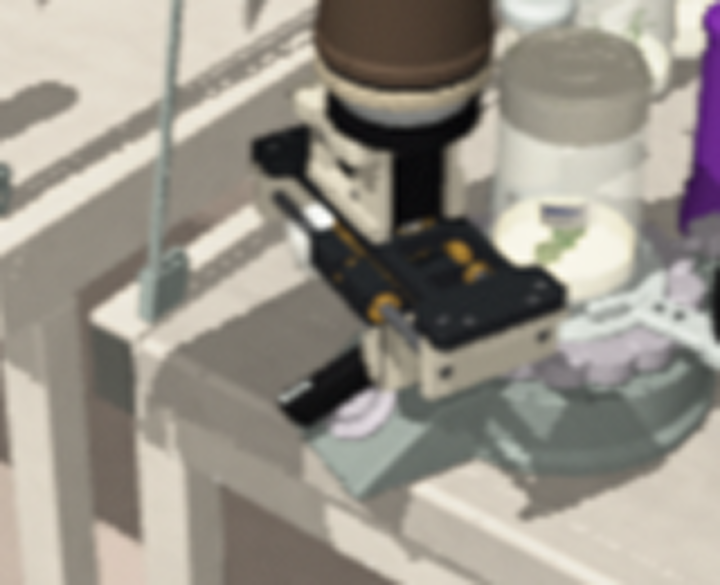

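View pics/wrist3.png

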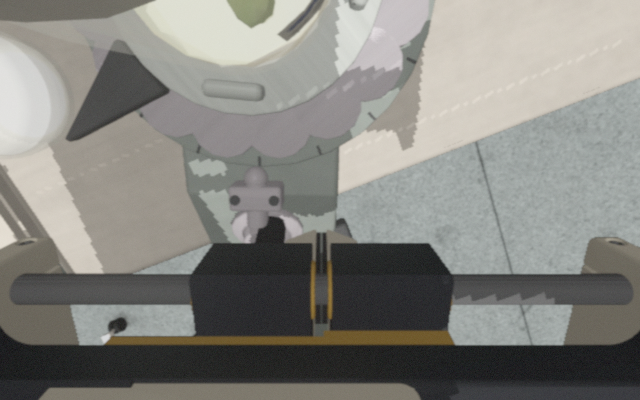

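View pics/top3.png

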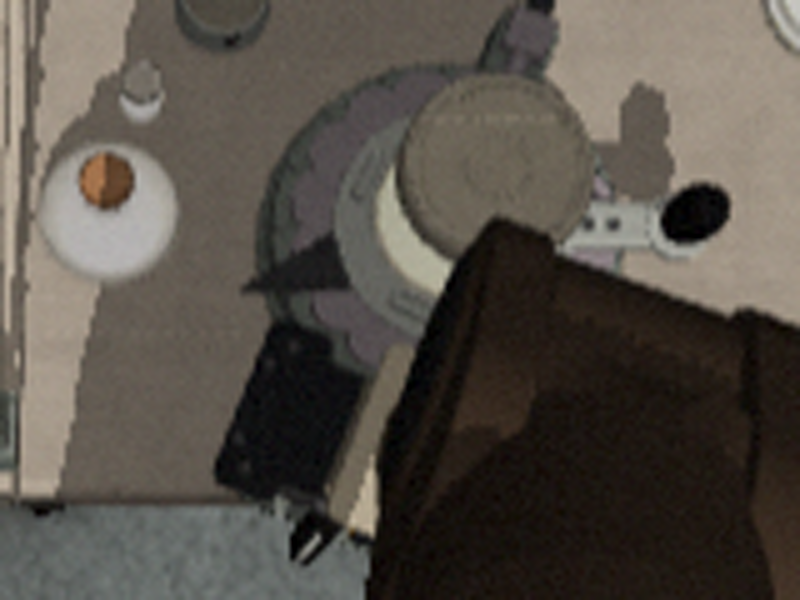

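```bash
python3 -m crank '[[[-2,0.5,0],0,255],[[-3,2,-1],0,255],[[-2,4,-2],0,100],[[0,4,-1],-8,0],[[0,4,-1],-8,0]]'; python3 rel.py .43 -.43 .12 0
```

```text
clock: 6.35
position: [0.34, -0.3303, 0.1166]
ee_rot: [3.137, -0.156, 0.0]
force: [2.0, -0.7, 0.5]
width: 0.215
t 6.35 pos [ 0.34   -0.3303  0.1166] tooly -95.7 toolz [ 0. -0. -1.] F [ 2.  -0.7  0.5] T [ 0.03 -0.09 -0.01] w 0.215
q [ 0.675  0.328 -0.021  2.063  0.01   0.75  -1.022]
shift cm [ 9.94  9.03 -0.34]
turn -95.68292679889828
```

```bash
python3 -m crank '[[[1,2,0],-8.5,0],[[1,2,0],-8.5,0],[[0,2,0],-8.5,0],[[0,1.5,0],-8.5,0],[[0,1,0],-8.5,0]]'; python3 rel.py .45 -.44 .12 0;python3 -m crank '[[[0,1,0],-8.5,0],[[0,1,0],-8.5,0],[[0,1,0],-8.5,0],[[0,1,0],-8.5,0],[[0,1,0],-8.5,0]]'; python3 rel.py .578 -.44 .095 0
```

```text
clock: 6.85
position: [0.3736, -0.4141, 0.1157]
ee_rot: [2.981, 0.99, -0.0]
force: [0.4, -0.1, 0.0]
width: 0.651
t 6.85 pos [ 0.3736 -0.4141  0.1157] tooly -53.3 toolz [ 0. -0. -1.] F [ 0.4 -0.1  0. ] T [-0.04  0.02 -0.  ] w 0.651
q [ 0.873  0.454 -0.18   1.857  0.106  0.839 -0.289]
shift cm [ 4.57  6.65 -0.43]
turn -53.253998582645096
clock: 7.35
position: [0.413, -0.4423, 0.1156]
ee_rot: [-2.419, -2.004, 0.0]
force: [0.4, 0.7, 0.6]
width: 0.995
t 7.35 pos [ 0.413  -0.4423  0.1156] tooly -10.7 toolz [-0. -0. -1.] F [0.4 0.7 0.6] T [-0.09 -0.09 -0.03] w 0.995
q [ 0.978  0.542 -0.357  1.726  0.229  0.915  0.34 ]
shift cm [ 3.29 16.17  2.06]
turn -10.71406117078169
```

```bash
python3 -m crank '[[[0.5,4,0.5],-8,0],[[0,4,0.5],-2.7,0],[[0,4,0.5],0,0],[[0,4,0.3],0,0],[[0,1,0],0,0]]'; python3 rel.py .580 -.341 .093 0;  python3 - <<'E'
from h import *
for n,(x0,y0,x1,y1),f in [('scene',(300,60,560,270),3),('top',(340,120,500,270),4)]:
    im,d=get_image(n); save(n+'4',cv2.resize(im[y0:y1,x0:x1],None,fx=f,fy=f,interpolation=cv2.INTER_CUBIC)[:600])
im,d=get_image('wrist');save('wrist4',im)
E
```

```text
clock: 7.85
position: [0.5876, -0.4445, 0.0967]
ee_rot: [-2.224, -2.219, -0.005]
force: [-0.1, 0.8, -0.3]
width: 0.997
t 7.85 pos [ 0.5876 -0.4445  0.0967] tooly -0.1 toolz [ 0.002  0.002 -1.   ] F [-0.1  0.8 -0.3] T [ 0.02 -0.12  0.03] w 0.997
q [ 0.785  0.757 -0.371  1.37   0.285  1.067  0.367]
shift cm [10.35 -0.78  0.39]
turn -0.113738576249375
```

View pics/scene4.png

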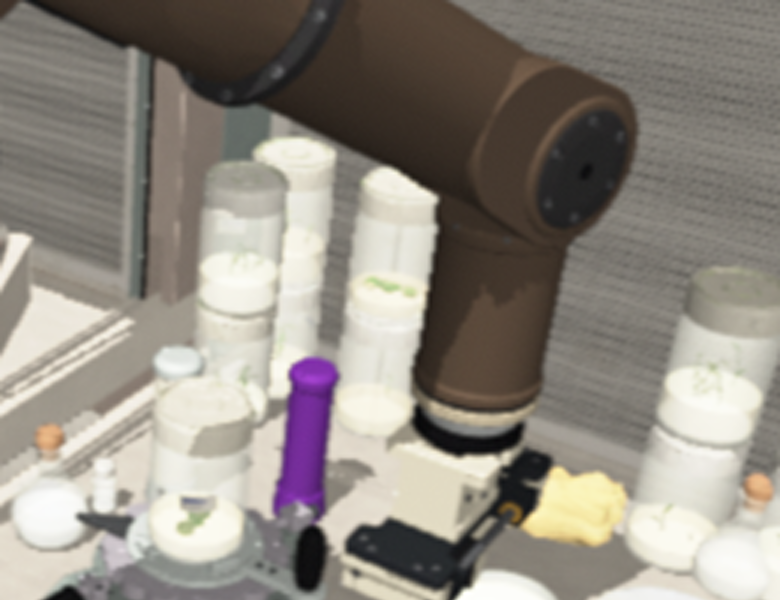

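View pics/wrist4.png

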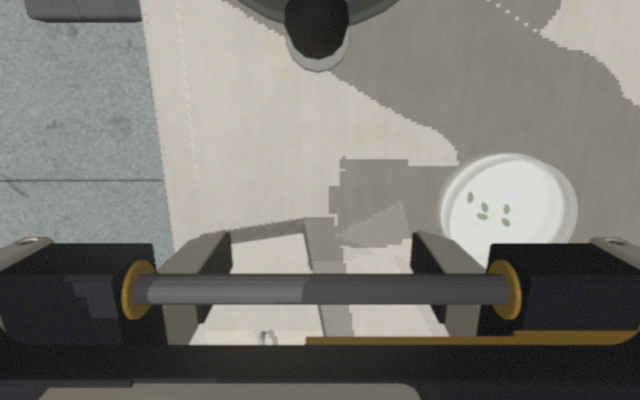

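View pics/top4.png

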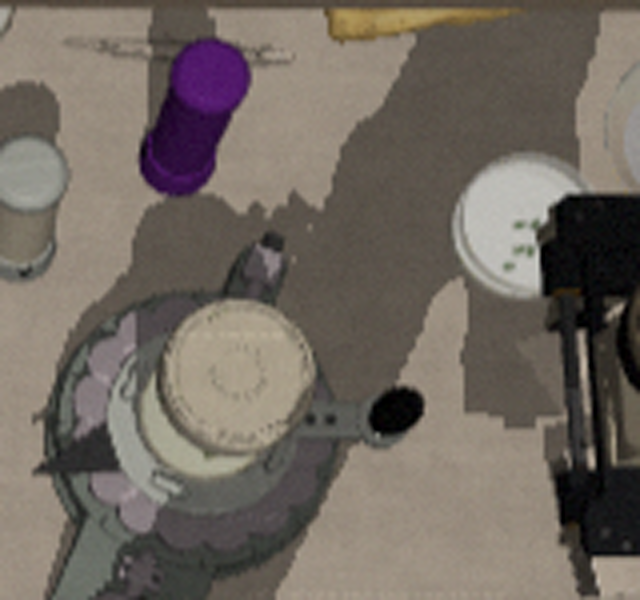

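Run:
```python
from h import *
im,d=get_image('wrist'); c=get_calibration('wrist')
M=(im.max(2)<40); M[60:]=False; M[:,:270]=False; M[:,370:]=False
P=cloud('wrist',M,d,c); v,u=np.nonzero(M); print(u.min(),u.max(),v.min(),v.max(),np.median(P,0),np.percentile(P,[3,97],axis=0))
Q=P[P[:,2]>.12]; print(len(Q),Q.mean(0),Q.min(0),Q.max(0))
print('look',[(o['score'],np.round(o['location'],3)) for o in look_for('post_grip','wrist')])
s=monitor.observe(); print(s['position'], proj(c,s['position']))
```

```text
290 352 0 53 [ 0.58335964 -0.34680803  0.13129701] [[ 0.57211499 -0.35359791  0.1186942 ]
 [ 0.5912321  -0.34163577  0.13378446]]
1914 [ 0.58241818 -0.34687006  0.13023143] [ 0.57038469 -0.35496478  0.12001403] [ 0.5924161  -0.33905543  0.13506763]
look [(0.79, array([ 0.582, -0.351,  0.129]))]
[ 0.58134471 -0.44808526  0.09771931] (np.float64(322.4027229425472), np.float64(251.03234974025474), np.float64(0.172812878523616))
```

```bash
python3 -m crank '[[[3,0,0.2],0,0],[[3,0,0.2],0,0],[[3,0,0],0,0],[[1.4,0,0],0,0]]' 12; python3 rel.py .5815 -.343 .094 0
python3 - <<'E'
from h import *
im,d=get_image('wrist');save('wrist5',im)
E
```

```text
clock: 8.5
position: [0.5827, -0.3409, 0.0944]
ee_rot: [-2.226, -2.216, -0.001]
force: [0.5, 0.1, -0.6]
width: 0.997
t 8.5 pos [ 0.5827 -0.3409  0.0944] tooly -0.3 toolz [-0.     0.001 -1.   ] F [ 0.5  0.1 -0.6] T [ 0.02 -0.13  0.07] w 0.997
q [ 0.69   0.67  -0.384  1.554  0.284  0.974  0.216]
shift cm [-0.21 -0.12  0.04]
turn -0.2550035734393816
```

View pics/wrist5.png

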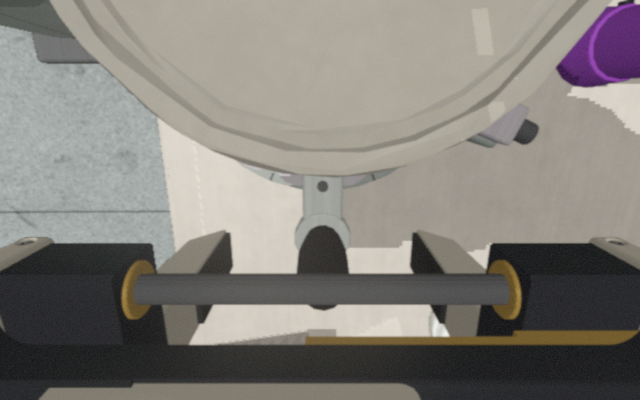

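```bash
python3 -m crank '[[[0,0,0],0,255],[[0,0,0],0,255],[[0,0,0],0,255],[[0,0,0],0,255],[[0,0,0],0,255]]' 12;python3 -m crank '[[[0,0,0],0,255],[[0,0,0],0,255],[[0,0,0],0,255]]' 12; python3 rel.py .5815 -.343 .094 0
```

```text
clock: 9.05
position: [0.5835, -0.3439, 0.0935]
ee_rot: [-2.229, -2.214, 0.0]
force: [-0.3, -0.4, 0.3]
width: 0.617
clock: 9.35
position: [0.5838, -0.3431, 0.0937]
ee_rot: [-2.228, -2.215, -0.0]
force: [0.9, -0.7, -0.4]
width: 0.352
t 9.35 pos [ 0.5838 -0.3431  0.0937] tooly -0.3 toolz [-0.  0. -1.] F [ 0.9 -0.7 -0.4] T [ 0.01 -0.16  0.  ] w 0.352
q [ 0.691  0.673 -0.382  1.549  0.285  0.975  0.218]
shift cm [ 0.01 -0.23 -0.03]
turn -0.31750742159684364
```

```bash
python3 -m crank '[[[0,0,0],0,255],[[0,0,0],0,255],[[0,0,0],0,255]]' 12; python3 -m crank '[[[0.03,-0.82,0],4.5,255],[[0.03,-0.82,0],4.5,255],[[0.03,-0.82,0],4.5,255]]'; python3 rel.py;python3 -m crank '[[[0.03,-0.82,0],4.5,255],[[0.03,-0.82,0],4.5,255]]'; python3 rel.py
```

```text
clock: 9.65
position: [0.5836, -0.3431, 0.0937]
ee_rot: [-2.228, -2.215, 0.0]
force: [-0.5, 0.4, 0.7]
width: 0.256
clock: 9.95
position: [0.5608, -0.3405, 0.0938]
ee_rot: [2.474, 1.933, 0.003]
force: [4.9, 0.3, -3.9]
width: 0.257
t 9.95 pos [ 0.5608 -0.3405  0.0938] tooly -14.0 toolz [ 0.003 -0.001 -1.   ] F [ 4.9  0.3 -3.9] T [-0.19 -0.97 -0.06] w 0.257
q [ 0.677  0.633 -0.328  1.614  0.239  0.931  0.021]
clock: 10.15
position: [0.544, -0.3352, 0.0938]
ee_rot: [2.619, 1.733, 0.001]
force: [1.2, 0.8, -0.7]
width: 0.256
t 10.15 pos [ 0.544  -0.3352  0.0938] tooly -23.0 toolz [ 0.001 -0.    -1.   ] F [ 1.2  0.8 -0.7] T [ 0.05 -0.16  0.07] w 0.256
q [ 0.661  0.605 -0.291  1.661  0.209  0.905 -0.111]
```

```bash
python3 -m crank '[[[0.03,-0.82,0],4.5,255],[[0.03,-0.82,0],4.5,255],[[0.03,-0.82,0],4.5,255]]'; python3 -m crank '[[[0.03,-0.82,0],4.5,255],[[0.03,-0.82,0],4.5,255]]'; python3 rel.py
python3 - <<'E'
from h import *
for n,(x0,y0,x1,y1),f in [('top',(300,120,500,270),4)]:
    im,d=get_image(n); save(n+'6',cv2.resize(im[y0:y1,x0:x1],None,fx=f,fy=f,interpolation=cv2.INTER_CUBIC)[:600])
E
```

```text
clock: 10.45
position: [0.5234, -0.3239, 0.0938]
ee_rot: [2.804, 1.412, 0.003]
force: [3.7, -2.5, -3.7]
width: 0.258
clock: 10.65
position: [0.5099, -0.3127, 0.0937]
ee_rot: [2.907, 1.188, 0.001]
force: [1.0, 0.1, -1.3]
width: 0.261
t 10.65 pos [ 0.5099 -0.3127  0.0937] tooly -45.5 toolz [ 0.001 -0.001 -1.   ] F [ 1.   0.1 -1.3] T [-0.09 -0.12  0.  ] w 0.261
q [ 0.598  0.539 -0.197  1.774  0.136  0.841 -0.457]
```

View pics/top6.png

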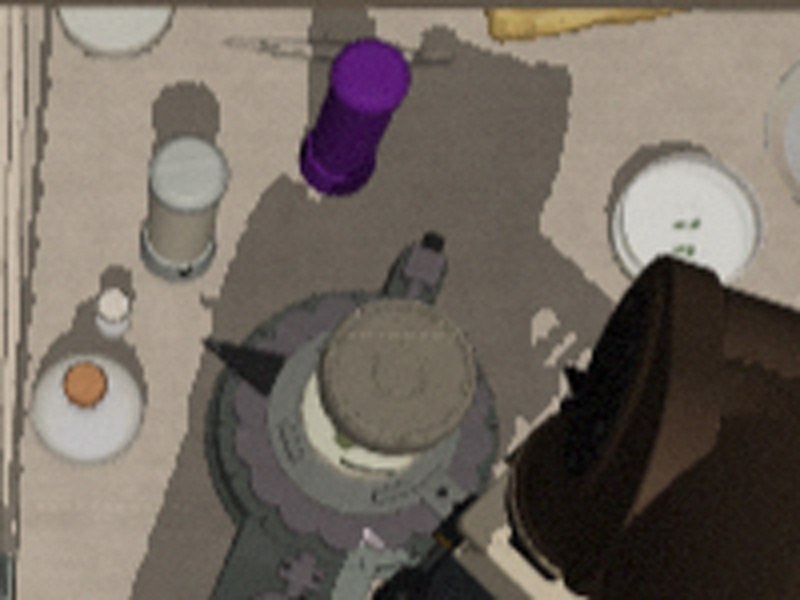

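```bash
python3 -m crank '[[[0.03,-0.82,0],4.5,255],[[0.03,-0.82,0],4.5,255],[[0.03,-0.82,0],4.5,255]]'; python3 -m crank '[[[0.03,-0.82,0],4.5,255],[[0.03,-0.82,0],4.5,255]]';python3 -m crank '[[[0,0,0],0,255]]'; python3 rel.py
python3 - <<'E'
from h import *
for n,(x0,y0,x1,y1),f in [('top',(300,120,500,270),4),('scene',(270,60,470,290),2.6)]:
    im,d=get_image(n); save(n+'7',cv2.resize(im[y0:y1,x0:x1],None,fx=f,fy=f,interpolation=cv2.INTER_CUBIC)[:600])
E
```

```text
clock: 11.0
position: [0.4954, -0.2946, 0.0938]
ee_rot: [3.025, 0.84, 0.002]
force: [2.8, -4.5, -4.6]
width: 0.259
clock: 11.2
position: [0.4871, -0.279, 0.0937]
ee_rot: [3.083, 0.601, -0.0]
force: [-0.4, -0.9, 0.2]
width: 0.257
clock: 11.3
position: [0.4866, -0.2777, 0.0937]
ee_rot: [-3.082, -0.605, 0.002]
force: [-3.1, 1.1, 0.7]
width: 0.258
t 11.3 pos [ 0.4866 -0.2777  0.0937] tooly -67.8 toolz [-0.001  0.    -1.   ] F [-3.1  1.1  0.7] T [ 0.41  0.69 -0.03] w 0.258
q [ 0.498  0.482 -0.103  1.874  0.068  0.791 -0.824]
```

View pics/top7.png

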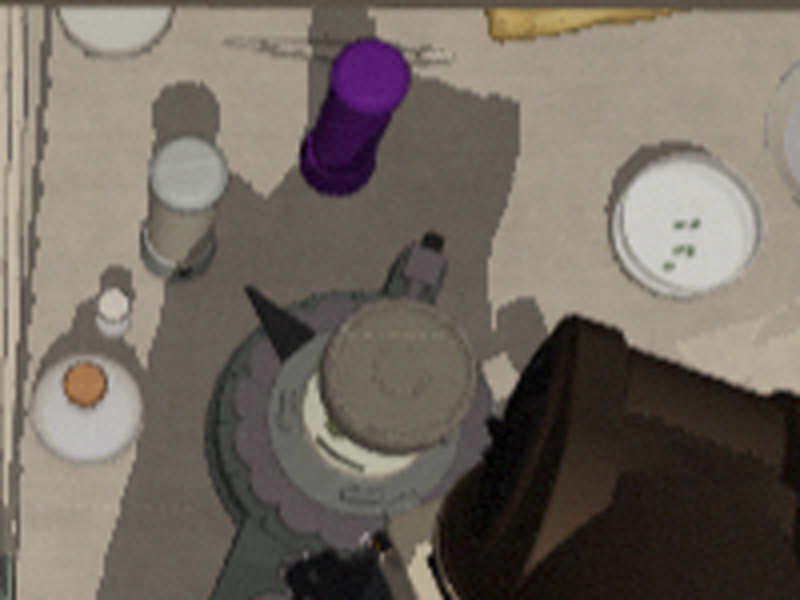

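View pics/scene7.png

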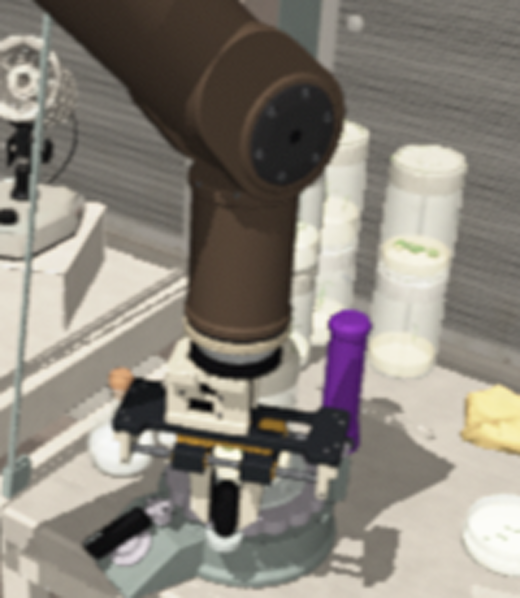

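```bash
python3 -m crank '[[[0,0,0],0,100],[[0,0,0],0,100],[[0,0,0],0,100],[[0,0,0],0,100],[[0,0,0],0,100]]'; python3 -m crank '[[[-1.5,0,0],0,100],[[-2.5,0,0],0,100],[[-3,0,0],0,100]]'; python3 rel.py
python3 - <<'E'
from h import *
for n,(x0,y0,x1,y1),f in [('top',(300,120,500,300),4),('scene',(270,180,470,310),4)]:
    im,d=get_image(n); save(n+'8f',im); np.save('pics/'+n+'8.npy',d); save(n+'8',cv2.resize(im[y0:y1,x0:x1],None,fx=f,fy=f*.83,interpolation=cv2.INTER_CUBIC)[:600])
E
```

```text
clock: 11.9
position: [0.4876, -0.2785, 0.0937]
ee_rot: [3.083, 0.604, 0.0]
force: [0.5, -0.2, -0.4]
width: 0.594
clock: 12.2
position: [0.4215, -0.305, 0.0937]
ee_rot: [3.082, 0.606, 0.0]
force: [0.1, -1.1, -1.0]
width: 0.605
t 12.2 pos [ 0.4215 -0.305   0.0937] tooly -67.8 toolz [ 0. -0. -1.] F [ 0.1 -1.1 -1. ] T [-0.07 -0.01  0.02] w 0.605
q [ 0.602  0.428 -0.104  1.972  0.064  0.744 -0.721]
```

View pics/top8.png

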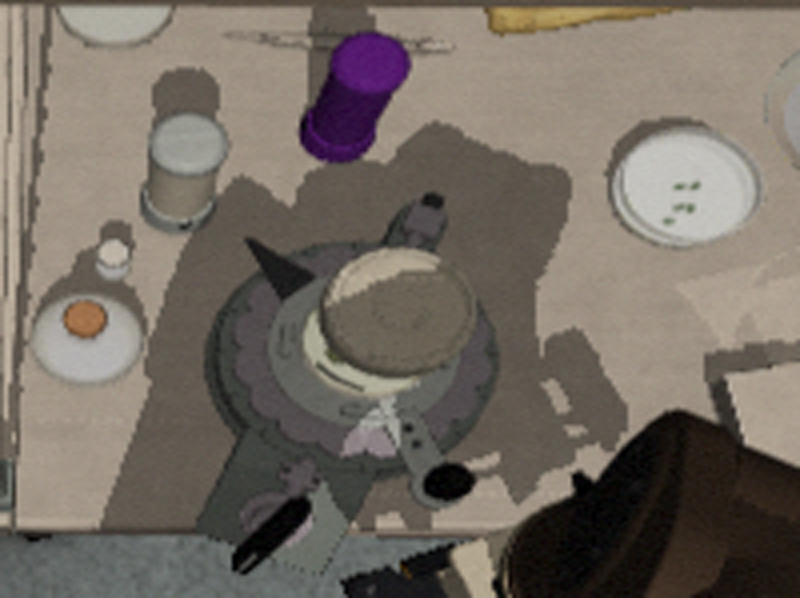

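View pics/scene8.png

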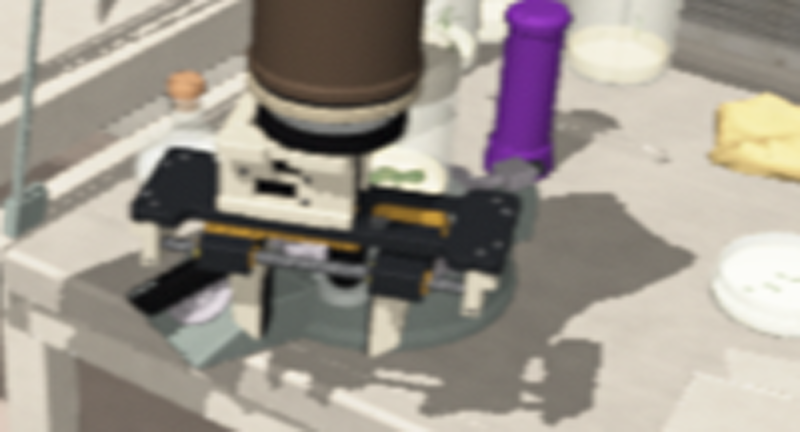

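Run:
```python
from h import *
c=get_calibration('top'); d=np.load('pics/top8.npy'); im=cv2.imread('pics/top8f.png')
tip=rayz(c,361.8,192.3,.072)[:2]; post=rayz(c,300+448/4,120+480/3.32,.125)[:2]; print(tip,post)
L=np.array([.7064,-.1326])
for A in [(.580,-.237),(.5827,-.2374)]:
    A=np.array(A); a=np.arctan2(*(tip-A)[::-1]); b=np.arctan2(*(L-A)[::-1]); p=np.arctan2(*(post-A)[::-1])-np.radians(162); print(np.degrees([a,b,p]), 'r',np.linalg.norm(tip-A),np.linalg.norm(post-A), 'y',.165*np.sin(b-a),.165*np.sin(b-p))
M=(im.max(2)<25); m=np.zeros_like(M); m[265:295,352:382]=True; M&=m
P=cloud('top',M,d,c); v,u=np.nonzero(M)
S=P[(P[:,2]>.02)]; B=np.array([.455,-.1855]); ex=np.array([.927,-.375]);ey=np.array([.375,.927])
for i in range(0,len(S),6): q=S[i,:2]-B; print((u[i],v[i]),S[i].round(4),'stage',np.round([q@ex*1000,q@ey*1000],1))
```

```text
[ 0.66107386 -0.17223776] [ 0.48485869 -0.27530048]
[  38.61804832   39.55498196 -320.07205327] r 0.10376472841565648 0.10256117843828917 y 0.0026980549590962617 -0.0010740538366488808
[  39.74109006   40.27163768 -320.82528496] r 0.10192438271633604 0.10492553555430341 y 0.001527845628342752 0.003158717466001044
(np.int64(373), np.int64(270)) [ 0.4768 -0.1964  0.0662] stage [24.3 -1.9]
(np.int64(375), np.int64(271)) [ 0.4742 -0.2005  0.0703] stage [23.5 -6.7]
(np.int64(375), np.int64(272)) [ 0.4718 -0.2002  0.0729] stage [21.1 -7.3]
(np.int64(374), np.int64(273)) [ 0.4694 -0.1977  0.0742] stage [17.9 -5.9]
(np.int64(372), np.int64(274)) [ 0.4671 -0.1929  0.0751] stage [14.  -2.4]
(np.int64(369), np.int64(275)) [ 0.4652 -0.1867  0.0681] stage [9.9 2.7]
(np.int64(375), np.int64(275)) [ 0.4649 -0.1998  0.0744] stage [14.5 -9.6]
(np.int64(372), np.int64(276)) [ 0.4627 -0.1931  0.0728] stage [10.  -4.2]
(np.int64(368), np.int64(277)) [ 0.4608 -0.1847  0.0645] stage [5.1 2.9]
(np.int64(374), np.int64(277)) [ 0.4605 -0.1978  0.0717] stage [ 9.7 -9.3]
(np.int64(370), np.int64(278)) [ 0.4583
[... 553 characters left out ...]
   6.1]
(np.int64(360), np.int64(284)) [ 0.4456 -0.1677  0.043 ] stage [-15.3  13. ]
(np.int64(366), np.int64(284)) [ 0.4451 -0.1804  0.059 ] stage [-11.1   1.1]
(np.int64(362), np.int64(285)) [ 0.4429 -0.1714  0.0551] stage [-16.5   8.5]
(np.int64(359), np.int64(286)) [ 0.4409 -0.1652  0.0448] stage [-20.7  13.6]
(np.int64(366), np.int64(286)) [ 0.4408 -0.1809  0.0527] stage [-14.9  -1. ]
(np.int64(365), np.int64(287)) [ 0.4385 -0.1785  0.0533] stage [-18.    0.3]
(np.int64(364), np.int64(288)) [ 0.4361 -0.176   0.0545] stage [-21.1   1.7]
(np.int64(364), np.int64(289)) [ 0.4341 -0.1766  0.0469] stage [-22.7   0.4]
(np.int64(362), np.int64(291)) [ 0.4295 -0.172   0.0462] stage [-28.7   3. ]
```

```bash
python3 -m crank '[[[-3,0,0],8.5,255],[[0,0,0],8.5,255],[[0,-1,0],8.5,255],[[0,-1,0],8.5,255],[[0,-1,0],8.5,255]]'; python3 -m crank '[[[0,-1,0],1.7,255],[[0,0,0],0,255],[[0,0,0],0,255]]'; python3 rel.py .4193 -.2045 .03 -112
```

```text
clock: 12.8
position: [0.3958, -0.2863, 0.0938]
ee_rot: [3.09, -0.565, 0.0]
force: [0.1, 0.6, -0.6]
width: 0.224
clock: 13.1
position: [0.3998, -0.2773, 0.0938]
ee_rot: [3.084, -0.597, 0.0]
force: [0.4, -0.5, -0.1]
width: 0.011
t 13.1 pos [ 0.3998 -0.2773  0.0938] tooly -111.9 toolz [ 0. -0. -1.] F [ 0.4 -0.5 -0.1] T [ 0.08  0.03 -0.  ] w 0.011
q [ 0.427  0.378  0.089  2.063 -0.05   0.702 -1.405]
shift cm [-0.91 -7.48  6.38]
turn 0.0725663839393178
```

```bash
python3 -m crank '[[[-0.5,-3.5,0],0,255],[[-0.4,-3,1.4],0,255],[[0,-0.5,2.5],0,255],[[0,-0.3,2.5],0,255],[[0,0,0],0,255]]'; python3 rel.py .4193 -.2045 .03 -112;  python3 - <<'E'
from h import *
for n,(x0,y0,x1,y1),f in [('top',(300,180,460,300),5)]:
    im,d=get_image(n); save(n+'9',cv2.resize(im[y0:y1,x0:x1],None,fx=f,fy=f,interpolation=cv2.INTER_CUBIC))
im,d=get_image('wrist');save('wrist9',im)
E
```

```text
clock: 13.6
position: [0.4172, -0.2055, 0.0277]
ee_rot: [-3.083, 0.598, 0.007]
force: [0.1, 0.2, 0.3]
width: 0.007
t 13.6 pos [ 0.4172 -0.2055  0.0277] tooly -112.0 toolz [-0.004  0.001 -1.   ] F [0.1 0.2 0.3] T [0.01 0.05 0.03] w 0.007
q [ 0.296  0.468  0.06   2.159 -0.055  0.52  -1.556]
shift cm [ 0.15 -0.17 -0.24]
turn 0.04656600063620431
```

View pics/wrist9.png

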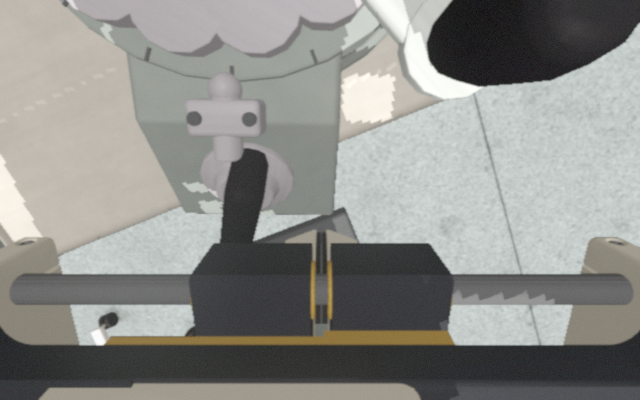

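View pics/top9.png

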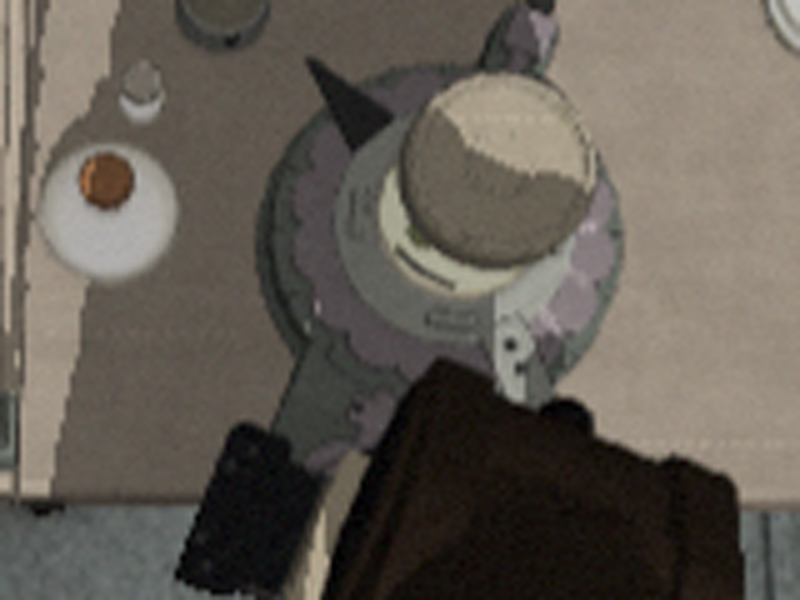

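```bash
python3 -m crank '[[[0,-0.4,0],0,255],[[0,-0.4,-0.05],0,255]]'; python3 -m crank '[[[0,-0.3,-0.1],0,255]]'; python3 -m crank '[[[0,-0.3,-0.1],0,255]]'; python3 -m crank '[[[0,-0.3,-0.1],0,255]]'; python3 rel.py
```

```text
clock: 13.9
position: [0.4227, -0.1991, 0.0312]
ee_rot: [3.083, -0.601, 0.003]
force: [0.5, -0.5, 0.2]
width: 0.003
clock: 14.0
position: [0.4238, -0.1956, 0.032]
ee_rot: [3.084, -0.6, 0.002]
force: [0.0, 0.4, -0.6]
width: 0.006
clock: 14.1
position: [0.4242, -0.1938, 0.0328]
ee_rot: [3.082, -0.601, 0.001]
force: [-3.3, -11.4, -4.5]
width: 0.002
clock: 14.2
position: [0.424, -0.1928, 0.0334]
ee_rot: [3.08, -0.604, -0.001]
force: [-6.6, -17.1, -7.5]
width: 0.006
t 14.2 pos [ 0.424  -0.1928  0.0334] tooly -112.2 toolz [-0.001 -0.003 -1.   ] F [ -6.6 -17.1  -7.5] T [-3.73  1.47 -0.14] w 0.006
q [ 0.257  0.457  0.068  2.158 -0.053  0.529 -1.594]
```

```bash
python3 -m crank '[[[0,-0.3,0],0,255]]'; python3 -m crank '[[[0,-0.3,0],0,255]]'; python3 -m crank '[[[0,-0.3,0],0,255]]'; python3 rel.py
```

```text
clock: 14.3
position: [0.4242, -0.1919, 0.0333]
ee_rot: [3.077, -0.607, -0.002]
force: [-9.2, -24.9, -5.0]
width: 0.007
clock: 14.4
position: [0.4244, -0.1903, 0.0331]
ee_rot: [3.076, -0.609, -0.004]
force: [-10.2, -26.1, -6.2]
width: 0.003
clock: 14.5
position: [0.4247, -0.1875, 0.0329]
ee_rot: [3.076, -0.61, -0.006]
force: [-12.5, -21.6, -1.6]
width: 0.004
t 14.5 pos [ 0.4247 -0.1875  0.0329] tooly -112.4 toolz [-0.005 -0.005 -1.   ] F [-12.5 -21.6  -1.6] T [-4.47  2.59 -0.2 ] w 0.004
q [ 0.239  0.457  0.073  2.16  -0.051  0.53  -1.613]
```

```bash
python3 -m crank '[[[0,-0.3,0],0,255]]'; python3 -m crank '[[[0,-0.3,0],0,255]]'; python3 -m crank '[[[0,-0.3,-0.1],0,255]]'; python3 rel.py
```

```text
clock: 14.6
position: [0.4254, -0.1835, 0.0329]
ee_rot: [3.077, -0.609, -0.008]
force: [-11.0, -13.7, 3.0]
width: -0.001
clock: 14.7
position: [0.4266, -0.1791, 0.0329]
ee_rot: [3.079, -0.607, -0.009]
force: [-10.6, -8.3, 2.3]
width: 0.006
clock: 14.8
position: [0.4286, -0.1749, 0.0338]
ee_rot: [3.081, -0.604, -0.008]
force: [-7.4, -4.5, -0.3]
width: 0.005
t 14.8 pos [ 0.4286 -0.1749  0.0338] tooly -112.2 toolz [-0.005 -0.001 -1.   ] F [-7.4 -4.5 -0.3] T [-0.8   1.43  0.02] w 0.005
q [ 0.217  0.455  0.069  2.16  -0.055  0.533 -1.632]
```

```bash
python3 -m crank '[[[0,-0.3,0],0,255]]'; python3 -m crank '[[[0,-0.3,0],0,255]]'; python3 rel.py
python3 - <<'E'
from h import *
im,d=get_image('wrist');save('wrist10',im)
E
```

```text
clock: 14.9
position: [0.4306, -0.1714, 0.0341]
ee_rot: [3.082, -0.603, -0.006]
force: [-5.2, -2.2, 0.5]
width: 0.004
clock: 15.0
position: [0.4325, -0.1682, 0.0342]
ee_rot: [3.083, -0.602, -0.004]
force: [-4.0, -2.3, 1.0]
width: 0.003
t 15.0 pos [ 0.4325 -0.1682  0.0342] tooly -112.1 toolz [-0.003 -0.    -1.   ] F [-4.  -2.3  1. ] T [-0.27  0.83  0.02] w 0.003
q [ 0.203  0.455  0.067  2.159 -0.056  0.533 -1.644]
```

View pics/wrist10.png

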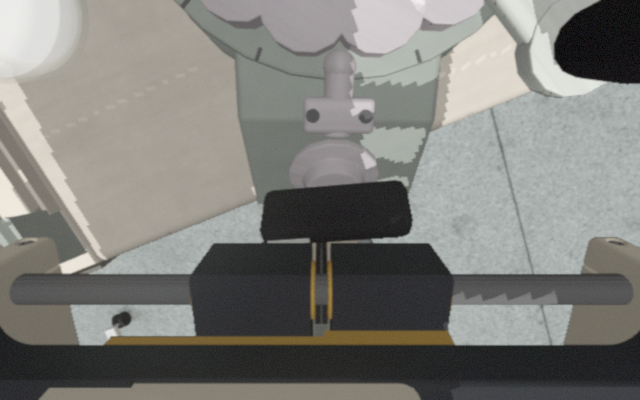

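```bash
python3 -m crank '[[[-1,0,0],0,255],[[-2,0,0],0,255],[[-1,0,0],0,255],[[0,0,0],0,255]]'; python3 rel.py
python3 - <<'E'
from h import *
im,d=get_image('wrist');save('wrist11',im)
im,d=get_image('top');save('top11f',im);np.save('pics/top11.npy',d); save('top11',cv2.resize(im[180:300,300:460],None,fx=5,fy=5,interpolation=cv2.INTER_CUBIC))
E
```

```text
clock: 15.45
position: [0.3959, -0.1523, 0.0344]
ee_rot: [-3.084, 0.599, 0.001]
force: [0.4, -0.2, -0.6]
width: 0.004
t 15.45 pos [ 0.3959 -0.1523  0.0344] tooly -112.0 toolz [-0.001  0.    -1.   ] F [ 0.4 -0.2 -0.6] T [ 0.1  -0.07  0.03] w 0.004
q [ 0.191  0.41   0.063  2.252 -0.055  0.482 -1.657]
```

View pics/wrist11.png

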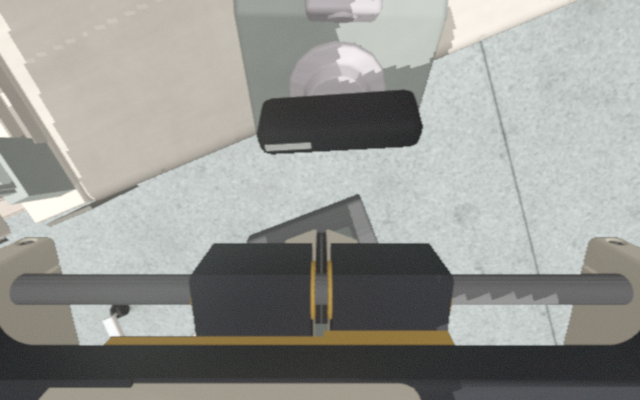

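View pics/top11.png

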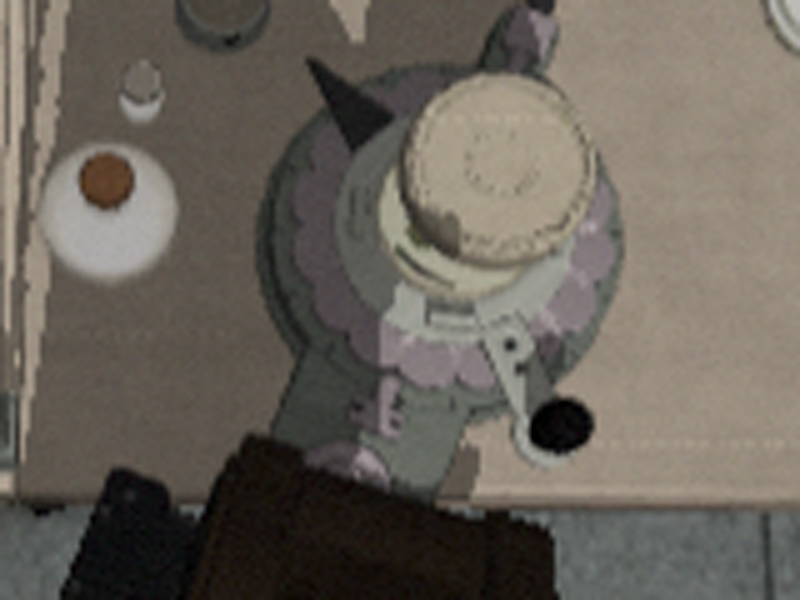

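```bash
python3 -m crank '[[[-1,3,-2],0,255],[[0,4,-2],0,255],[[0,4.5,-2],0,255],[[0,4.5,-2],0,255],[[0,4.5,-1],0,255]]'; python3 -m crank '[[[0,4.5,0],0,255],[[0,4.5,0],0,255],[[0,4.5,0],0,255],[[0,0,0],0,255]]'; python3 rel.py
python3 - <<'E'
from h import *
im,d=get_image('top');save('top12f',im);np.save('pics/top12.npy',d); 
a=cv2.imread('pics/top0.png')[250:305,330:410];b=im[250:305,330:410,::-1]
cv2.imwrite('pics/top12.png',np.vstack([cv2.resize(x,None,fx=5.4,fy=5.4,interpolation=cv2.INTER_CUBIC) for x in (a,b)]))
im2,_=get_image('scene'); save('scene12',cv2.resize(im2[160:310,280:480],None,fx=4,fy=4,interpolation=cv2.INTER_CUBIC))
def ang(im,d):
    M=im.max(2)<25; m=np.zeros_like(M); m[265:295,345:390]=True; M&=m
    v,u=np.nonzero(M); (cx,cy),(w,h),a=cv2.minAreaRect(np.stack([u,v],1).astype(np.float32)); w_,V=np.linalg.eigh(np.cov(u,v)); e=V[:,1]; return (cx,cy,w,h,a,len(u)),np.degrees(np.arctan(e[1]/e[0]))
print(ang(cv2.imread('pics/top0.png'),0)); print(ang(im,d))
E
```

```text
clock: 16.05
position: [0.3116, -0.3421, 0.1263]
ee_rot: [3.082, -0.599, 0.005]
force: [1.7, -0.7, 0.1]
width: 0.012
clock: 16.45
position: [0.2571, -0.4713, 0.1248]
ee_rot: [3.076, -0.611, 0.001]
force: [0.3, -0.5, 0.2]
width: 0.006
t 16.45 pos [ 0.2571 -0.4713  0.1248] tooly -112.5 toolz [-0.    -0.005 -1.   ] F [ 0.3 -0.5  0.2] T [ 0.13  0.02 -0.05] w 0.006
q [ 0.841  0.402  0.171  1.925 -0.087  0.818 -0.906]
((367.3442687988281, 280.713134765625, 28.229093551635742, 8.474454879760742, 23.629377365112305, 214), np.float64(26.17732015149338))
((367.1499938964844, 280.5500183105469, 27.828041076660156, 8.538147926330566, 18.434947967529297, 213), np.float64(21.219444804470076))
```

View pics/top12.png

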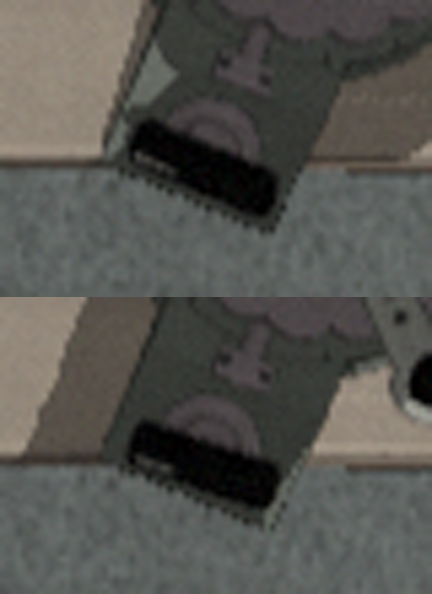

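View pics/scene12.png

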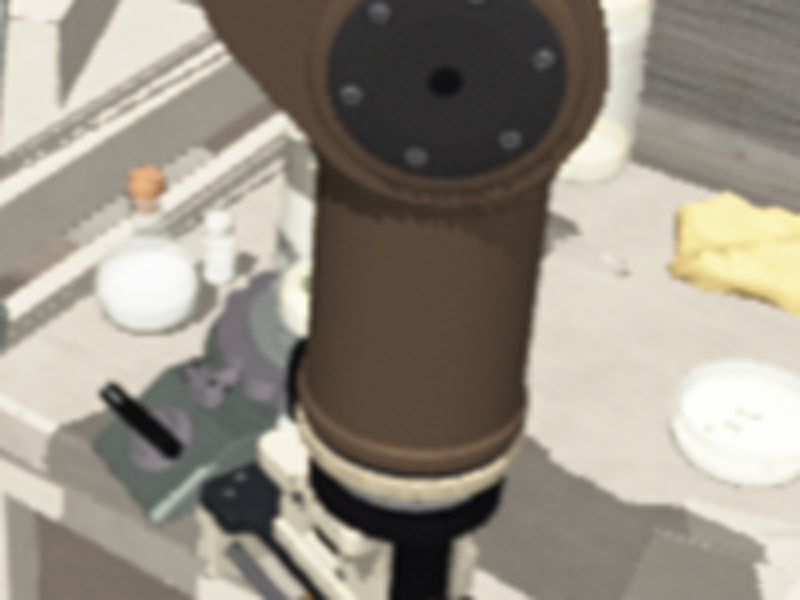

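```bash
python3 rel.py .405 -.15 .12 -112; python3 -m crank '[[[0,-4,0],0,255],[[0,-4.5,0],0,255],[[0,-4.5,0],0,255],[[0,-4.5,0],0,255],[[0,-4.5,0],0,255]]'; python3 rel.py .405 -.15 .042 -112
```

```text
t 16.55 pos [ 0.2601 -0.4658  0.1241] tooly -112.2 toolz [ 0.    -0.001 -1.   ] F [ 0.8  0.4 -0.2] T [0.07 0.02 0.  ] w 0.004
q [ 0.836  0.4    0.166  1.93  -0.088  0.818 -0.909]
shift cm [  1.5  -34.71   0.39]
turn -0.171692005945431
clock: 17.05
position: [0.3441, -0.2574, 0.1244]
ee_rot: [-3.084, 0.596, -0.001]
force: [0.7, -0.1, 0.3]
width: 0.002
t 17.05 pos [ 0.3441 -0.2574  0.1244] tooly -111.9 toolz [ 0.001  0.    -1.   ] F [ 0.7 -0.1  0.3] T [ 0.   -0.04 -0.01] w 0.002
q [ 0.438  0.25   0.096  2.16  -0.036  0.732 -1.395]
shift cm [  1.64 -12.23   8.25]
turn 0.11161791831057144
```

```bash
python3 -m crank '[[[0,-4,1],0,255],[[0.4,-4,2],0,255],[[0.6,-3.5,2.5],0,255],[[0.6,-0.7,2.5],0,255],[[0,0,0.2],0,255]]'; python3 rel.py .4235 -.1565 .042 -112
```

```text
clock: 17.55
position: [0.4037, -0.1501, 0.0405]
ee_rot: [-3.084, 0.591, 0.005]
force: [-0.2, -1.3, 0.2]
width: 0.005
t 17.55 pos [ 0.4037 -0.1501  0.0405] tooly -111.7 toolz [-0.003  0.002 -1.   ] F [-0.2 -1.3  0.2] T [0.06 0.06 0.03] w 0.005
q [ 0.207  0.406  0.033  2.229 -0.029  0.51  -1.687]
shift cm [ 2.08 -0.14 -0.16]
turn 0.3119797134467035
```

```bash
python3 -m crank '[[[1,0,0],0,255],[[1,0,0],0,255],[[0.6,0,0],0,255],[[0.2,0,0],0,255]]'; python3 -m crank '[[[0.2,0,-0.1],0,255]]';python3 -m crank '[[[0.2,0,-0.15],0,255]]'; python3 -m crank '[[[0.2,0,-0.15],0,255]]'; python3 rel.py
```

```text
clock: 17.95
position: [0.431, -0.1651, 0.0432]
ee_rot: [3.083, -0.602, 0.004]
force: [-0.3, 0.3, -0.2]
width: 0.006
clock: 18.05
position: [0.4316, -0.1652, 0.0437]
ee_rot: [3.083, -0.602, 0.001]
force: [-0.2, -0.8, 0.5]
width: 0.008
clock: 18.15
position: [0.4331, -0.1656, 0.045]
ee_rot: [3.084, -0.601, -0.0]
force: [-0.3, 0.1, -0.6]
width: 0.007
clock: 18.25
position: [0.4346, -0.1661, 0.0464]
ee_rot: [-3.084, 0.6, 0.001]
force: [-3.4, 1.5, -1.3]
width: 0.002
t 18.25 pos [ 0.4346 -0.1661  0.0464] tooly -112.0 toolz [-0.001  0.    -1.   ] F [-3.4  1.5 -1.3] T [ 0.36  0.62 -0.02] w 0.002
q [ 0.22   0.433  0.038  2.147 -0.03   0.563 -1.675]
```

```bash
python3 -m crank '[[[0.2,0,-0.14],0,255]]';python3 -m crank '[[[0.2,0,-0.14],0,255]]'; python3 -m crank '[[[0.2,0,-0.14],0,255]]'; python3 -m crank '[[[0.2,0,-0.14],0,255]]'; python3 rel.py
```

```text
clock: 18.35
position: [0.4355, -0.1662, 0.0473]
ee_rot: [-3.083, 0.6, 0.005]
force: [-4.7, 3.5, -2.8]
width: 0.002
clock: 18.45
position: [0.4359, -0.1663, 0.0482]
ee_rot: [-3.083, 0.599, 0.009]
force: [-7.6, 4.1, -7.1]
width: 0.005
clock: 18.55
position: [0.4361, -0.1666, 0.0489]
ee_rot: [-3.083, 0.599, 0.015]
force: [-10.4, 5.4, -8.7]
width: 0.006
clock: 18.65
position: [0.4362, -0.1667, 0.0497]
ee_rot: [-3.082, 0.599, 0.02]
force: [-13.2, 6.9, -11.0]
width: 0.004
t 18.65 pos [ 0.4362 -0.1667  0.0497] tooly -112.0 toolz [-0.012  0.004 -1.   ] F [-13.2   6.9 -11. ] T [ 1.68  3.05 -0.06] w 0.004
q [ 0.221  0.434  0.039  2.131 -0.031  0.591 -1.673]
```

```bash
python3 -m crank '[[[-1,0,0.3],0,255],[[-2,0,0],0,255],[[-2,1,-1],0,255],[[0,4,-3],0,255],[[0,4.5,-3],0,255]]'; python3 -m crank '[[[0,4.5,-1],0,255],[[0,4.5,-1],0,255],[[0,4.5,0],0,255],[[0,4.5,0],0,255],[[0,4.5,0],0,255]]'; python3 -m crank '[[[0,4.5,0],0,255],[[0,2,0],0,255],[[0,0,0],0,255],[[0,0,0],0,255]]'; python3 rel.py
python3 - <<'E'
from h import *
im,d=get_image('top');save('top13f',im);np.save('pics/top13.npy',d); 
P=['pics/top0.png','pics/top12f.png','pics/top13f.png']; I=[cv2.imread(p) for p in P]
cv2.imwrite('pics/top13.png',np.hstack([cv2.resize(x[255:300,345:390],None,fx=5.9,fy=5.9,interpolation=cv2.INTER_NEAREST) for x in I]))
save('top13c',cv2.resize(im[120:300,260:460],None,fx=4,fy=3.3,interpolation=cv2.INTER_CUBIC))
def ang(im,th):
    M=im.max(2)<th; m=np.zeros_like(M); m[265:295,345:385]=True; M&=m
    v,u=np.nonzero(M); w_,V=np.linalg.eigh(np.cov(u,v)); e=V[:,1]; return len(u),u.mean().round(2),v.mean().round(2),np.degrees(np.arctan(e[1]/e[0])).round(2)
for th in (15,20,25,35): print(th,[ang(x,th) for x in I])
for n in ('top','scene'):
  for l in ('lock_bar',):
    get_image(n); print([(o['score'],np.round(o['location'],3)) for o in look_for(l,n)])
E
```

```text
clock: 19.15
position: [0.3617, -0.2353, 0.1176]
ee_rot: [3.085, -0.595, 0.001]
force: [1.0, -1.3, 0.6]
width: 0.002
clock: 19.65
position: [0.2769, -0.4461, 0.1372]
ee_rot: [3.082, -0.6, 0.003]
force: [0.2, -0.5, -0.6]
width: 0.008
clock: 20.05
position: [0.2532, -0.5042, 0.1365]
ee_rot: [3.083, -0.601, 0.001]
force: [0.8, 0.1, -0.7]
width: 0.006
t 20.05 pos [ 0.2532 -0.5042  0.1365] tooly -112.1 toolz [ 0. -0. -1.] F [ 0.8  0.1 -0.7] T [ 0.08 -0.02  0.03] w 0.006
q [ 0.886  0.429  0.17   1.843 -0.092  0.877 -0.856]
15 [(197, np.float64(368.35), np.float64(280.9), np.float64(26.74)), (192, np.float64(368.06), np.float64(280.79), np.float64(21.71)), (197, np.float64(367.93), np.float64(280.79), np.float64(26.14))]
20 [(206, np.float64(368.11), np.float64(280.82), np.float64(26.64)), (210, np.float64(367.93), np.float64(280.77), np.float64(21.45)), (207, np.float64(367.99), np.float64(280.76), np.float64(25.68))]
25 [(214, np.float64(368.0), np.float64(280.85), np.float64(26.18)), (213, np.float64(368.0), np.float64(280.73), np.float64(21.22)), (216, np.float64(367.81), np.float64(280.74), np.float64(26.12))]
35 [(237, np.float64(367.81), np.float64(280.75), np.float64(25.81)), (242, np.float64(367.86), np.float64(280.66), np.float64(20.46)), (241, np.float64(367.86), np.float64(280.73), np.float64(26.01))]
[(0.86, array([ 0.462, -0.187,  0.054]))]
[(0.55, array([ 0.451, -0.191,  0.05 ]))]
```

View pics/top13.png

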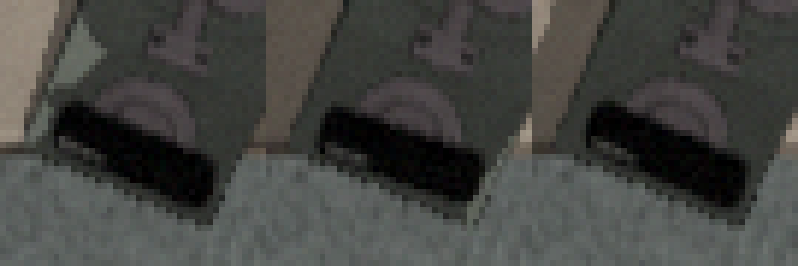

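View pics/top13c.png

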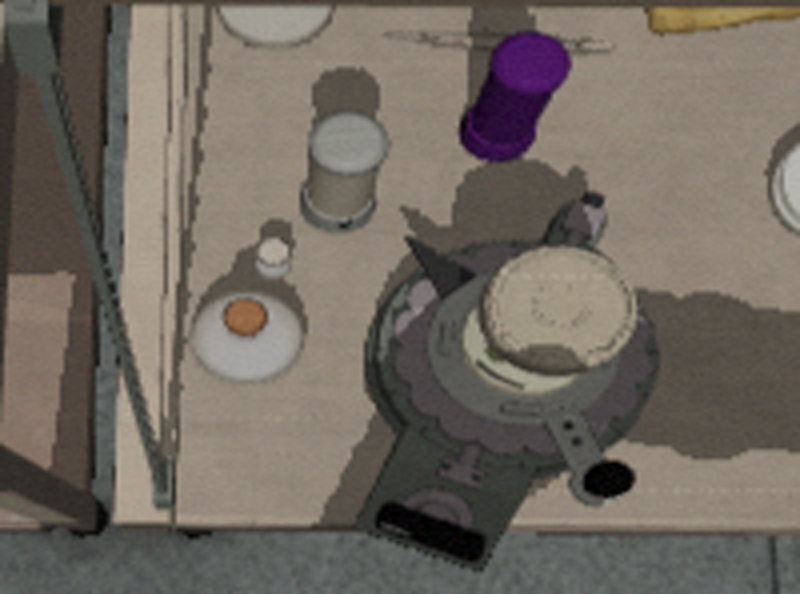

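```bash
python3 -c "
from h import *
print(workorder.sign_off())"
```

```text
the job is handed in; nothing more can be done
None
```

The table's pointer now faces the white column lamp, three clicks clockwise from where it started. The stage is locked again in that click, and I handed the job in at about 20 s.

- **Release:** I pushed the right end of the lock bar up the slope with shut fingers. The first straight push jammed and the force climbed to about 47 N in total. Following the slope upward freed it, and the bar sprung over to free.
- **Turn:** I gripped the black post lightly (12 N) and carried it round 67.5°. A force peak showed at each of the three clicks. The pointer line then measured within about 3 mm of the lamp's centre, against 30 mm allowed. The purple look-alikes were not touched.
- **Lock:** I pushed the lower end of the bar back to the left. The first check disagreed with home: the bar stood about 5° (0.1 rad) short in the top picture. I pressed its left end up against the stop and measured again, and it now reads 26.0° in the picture against 26.2° at the start.

**Last picture:** the jar is upright in its nest. The lamp, flask and vial are where they were, and the pointer has not moved since that measurement. The arm stands clear, with wrist force near zero.

**Unresolved:** the bar measured about 135 mm from the stage axis, not the 126 mm given. I used the measured position, and the contact points agreed with it.

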